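Sort the dry goods and winch the glass lid down

ROBOT

A 7-joint arm with a two-finger parallel gripper is mounted at the origin on the work surface. World frame = base frame: x ahead of the robot, y to its left, z up, the work surface at z = 0. Lengths are in m, angles in rad, forces in N, time in s.
With the tool pointing down it reaches from about 0.4 to 0.875 m from the base axis. Payload 19.3 kg.
Tool frame: the origin (TCP) lies on the centre line of the jaws, within the pads' length; the fingertips stand 25 mm ahead of it and the grasp point (between the pads) lies 6 mm ahead of it; z points along the fingers, y is the direction in which the jaws open and shut (so a half turn about z gives the same grasp; the last joint's range is limited). The gripper opens to 85 mm and grips with 20 to 120 N. Pads are 22 mm wide; open, the fingers measure 114 mm over their backs; the gripper's body (76 mm by 85 mm) begins 54 mm behind the grasp point. The pads swing forward as they close: fully open they stand 13 mm farther back than shut.
Start: joints at [-0.07, 0.521, -0.036, 1.599, 0.021, 1.021, -0.113], TCP at [0.625, -0, 0.256] pointing down, gripper open.
Joint ranges: [-2.91, 2.91], [-0.3, 2.13], [-1.5, 1.42], [0.17, 2.43], [-1.26, 4.41], [0.16, 1.93], [-2.52, 2.52]. Speed limits (rad/s): [1.89, 1.89, 2.39, 2.39, 3.01, 3.01, 3.01].

INTERFACE

Orientations are given as a unit quaternion [x, y, z, w].
In Python, from station import get_state, camera, hand_in gives the robot as it stands. The module is installed in compiled form; this text tells all that it offers.
- The arm moves only by the tool arm_command, never from a script. Its argument "increments" is a list of rows, each a list of 4 numbers: the shift along the tool's x, y, z in m, then the turn about the tool's z in rad. In form: [[x, y, z, yaw], ...]. A call has exactly 8 rows; each row shifts and turns the commanded pose from where the row before left it, along the tool's axes as they then stand; what a row does not reach is not made up. A row lasts 1/10 s, in which the tool goes at most 50 mm and 8.59 degrees, less where a joint would pass 70% of its speed; a pose out of reach is approached as far as the arm can. A call with a gripper value outside its range is refused whole. "claw" is the closure, from -1 (fully open) to 1 (shut), set as the call begins (left out, the last holds). The fingers move at their own pace and stop on an object; the grip force is fixed at half the most. Time passes only in rows, so rows that do not move let the fingers close, or fill a call up. It gives the time, the measured TCP pose, the force and the opening at its end, in the units of the state.
- get_state(): the state, without advancing time (a new reading comes with each control period).
- camera(name): name is "scene" or "side" or "wrist"; returns a dict with "pixels" (400x640x3 uint8, blue, green, red), "vertical_fov" (degrees; the focal length in pixels is half the picture's height over the tangent of half this angle, whatever the lens; pixels are square), "cx", "cy" (the principal point, pixels), "R" (3x3) and "t" (3): a world point X has camera coordinates R X + t. Camera axes: x right, y down, z forward; pixel columns grow to the right and rows downward; lengths in m; the calibration is good to about 2 mm. A picture is of the moment at which its call begins. There is no depth.
- hand_in(): hands the job in, once; it reports no verdict.
The state is a dict: "clock": time; "q": joint angles; "joint_velocities": joint speeds; "joint_torque": joint torques, N m; "position": TCP position; "orientation": TCP orientation; "contact_force": force on the tool from outside, world axes, zero at the start; "wrist_torque": the same for the moment, N m; "finger_gap": finger opening in m.
Only numpy, scipy, OpenCV 4.12 (cv2) and the standard library are available. Lean on these libraries where they do the work, as an engineer would, in place of code of your own. Each camera call takes 0.05 s, during which the arm holds its last target.

TASK

Put the goods on the shelf away in the dry box: every yellow food canister standing upright in the right-hand bay next to the winch, every black airstone in the left-hand bay. Then hold the winch's knob, lift it so that its pawl comes out of the teeth, and let the crank turn back slowly under the weight of the glass lid, never letting the lid run away, until the lid is fully shut; drop the pawl home in its notch and let go. Leave the other things on the shelf alone.

Things in the scene. Friction and masses are not known exactly. Their poses are not given: they have to be found in the camera images.
- bay_right (a point): Centre of the inner floor of the right-hand bay (the bay next to the winch) of a fixed white plastic dry box, open at the top, outside 280 mm long (x), 290 mm wide (y), 75 mm high, walls and floor 5 mm. One wall along x parts it into two bays, each 270 mm (x) by 137 mm (y) inside and 70 mm deep; floor 5 mm above the shelf. Axes: the box's own: z up, x to its far, hinged side, y to the left bay; its yaw varies by some 0.1 rad.
- bay_left (a point): Centre of the inner floor of the left-hand bay, the bay away from the winch; same size and axes as bay_right, 145 mm from it along y.
- lid_edge (a point): Middle of the free edge of the glass lid: a 284 x 294 mm pane with a thin aluminium frame, 9 mm thick, 0.7 kg, hinged along the far (+x) top rim of the box. The hinge line is 145 mm along +x from the bay centres and 79 mm above the shelf, this edge 285 mm from the hinge line. At the start the lid stands open, leaning a few degrees past upright, away from the robot.
- lid (a joint): Angle of the glass lid in rad: 0 = shut flat on the box, about 1.66 at the start (open). A gear ties it to the crank: lid = 0.4 x crank. Its weight and a closing spring always pull it shut; nothing but the pawl or a hand on the crank holds it.
- winch_axis (a point): On the vertical axis of the crank, on top of the winch: a grey housing 140 x 140 mm, 62 mm high (this point 62 mm above the shelf), fixed to the right of the box, 222 mm to the right (-y of the box) of bay_right and 65 mm further along x. A ring of 12 upright steel teeth 12 mm high stands on it. Same axes as the box. A gear case 88 mm high stands behind it, 70 to 116 mm along +x from the axis.
- crank (a joint): Angle of the crank in rad, positive anticlockwise seen from above. The knob's direction from the axis is angle pi + crank, from the box's x axis. About 4.15 at the start, 0 = lid shut (end stop). It must turn back clockwise, 4.15 rad in all, to shut the lid; the load drives it that way with 2 to 9 N at the knob. The 12 notches lie at every multiple of 0.5236 rad, 0 among them.
- pawl (a joint): How far the pawl is lifted, in m. The pawl is a pin on the underside of the crank's knob and goes up and down with the knob; 0 = dropped home in a notch of the tooth ring (crank locked both ways), 0.012 or more = clear of the teeth (crank free), 0.020 = upper stop. A spring of about 3 N pushes it down. Reads 0.012 when it stands on top of a tooth.
- knob_mid (a point): Middle of the crank's knob: an upright black plastic cylinder 33 mm in diameter and 52 mm high, 60 mm from the crank's axis, that spins freely on its pin, so a grip keeps its direction while the crank turns. With the pawl home this point is 120 mm above the shelf (58 mm above winch_axis), the top of the knob 146 mm; the crank arm below it is 87 mm above the shelf at its top.
- canister1_mid (a point): Centre (31 mm up) of a squat yellow plastic food canister with screw-top lid, an upright cylinder 60 mm in diameter and 62 mm high, about 0.16 kg, standing on the shelf. There may be two or three canisters.
- canister2_mid (a point): Centre (31 mm up) of a squat yellow plastic food canister with screw-top lid, an upright cylinder 60 mm in diameter and 62 mm high, about 0.16 kg, standing on the shelf. There may be two or three canisters.
- canister3_mid (a point): Centre (31 mm up) of a squat yellow plastic food canister with screw-top lid, an upright cylinder 60 mm in diameter and 62 mm high, about 0.16 kg, standing on the shelf. There may be two or three canisters.
- airstone1_mid (a point): Centre (16 mm up) of a round black airstone, a flat disc 64 mm in diameter and 32 mm high with a small nipple (10 mm wide, 12 mm high) on top, about 0.15 kg, lying flat on the shelf. There may be one or two.
- airstone2_mid (a point): Centre (16 mm up) of a round black airstone, a flat disc 64 mm in diameter and 32 mm high with a small nipple (10 mm wide, 12 mm high) on top, about 0.15 kg, lying flat on the shelf. There may be one or two.
- driftwood: Brown ceramic driftwood replica, lying along its y, 150 x 42 mm and 70 mm high with its stubs. Leave alone. Origin: centre of its underside.
- tweezer: Chrome steel tweezer lying flat along its y, 145 mm long, 20 mm wide, 6 mm high. Leave alone. Origin: centre of its underside.
- conditioner: White plastic bottle, 64 mm in diameter, 150 mm high. Leave alone. Origin: centre of its underside.
- salt_jar: Glass jar, 90 mm in diameter, 120 mm high. Leave alone. Origin: centre of its underside.
- filter_carton: Cardboard carton, 70 x 100 mm, 100 mm high. Leave alone. Origin: centre of its underside.
- sponge_block: Blue filter sponge block, 100 x 70 mm, 50 mm high. Leave alone. Origin: centre of its underside.
- scoop: Steel scoop like a spoon, 180 mm long, lying along its x. Leave alone. Origin: centre of its underside.
There are look-alikes about, which are no part of the job. Leave any blue look-alike of the part that bears canister1_mid alone.

How it is judged:
By the outcome, as a careful person would: the job done as asked, in the order asked, and still so for the second after the job is handed in, with the robot touching nothing.
Of canister1, canister2, canister3 only 2 to 3 are there at a start; the rules pass over those that are not, and their reading is None.
Of airstone1, airstone2 only 1 to 2 are there at a start; the rules pass over those that are not, and their reading is None.
At some moment in a run one of canister1, canister2, canister3, airstone1, airstone2 may be knocked a few centimetres aside while the robot is not near it.
It also fails if it takes over 210 s, if anything falls off the work surface, if the arm or the gripper's body presses on something with over 40 N, if the wrist force passes 120 N, or if a joint passes its speed limit or range.

## Working session

There is one attempt and no reset: what is moved stays moved. The work goes in short steps, Python scripts to look and compute and a tool call to move; the robot and the scene stay as the last step left them, time stands still between calls to the robot, and variables do not carry over. Pictures are saved under pics/ and viewed, and the job is handed in when it is done.

Besides the shell and the picture viewer there is one more tool, called after "Emit:" as name(argument=value, ...) on one line, values as JSON. arm_command: Moves the arm, as the interface text tells. Its arguments: {"type":"object","properties":{"increments":{"type":"array","items":{"type":"array","items":{"type":"number"}}},"claw":{"type":"number"}},"required":["increments"]}

```bash
mkdir -p pics; cat > h.py <<'E'
import numpy as np, cv2, pickle
from station import get_state, camera
def snap(name,tag):
    c=camera(name); im=np.array(c["pixels"],dtype=np.uint8); cv2.imwrite(f"pics/{tag}.png",im)
    pickle.dump({**c,"pixels":im},open(f"pics/{tag}.pkl","wb")); return c
def load(tag): return pickle.load(open(f"pics/{tag}.pkl","rb"))
def ray(c,u,v):
    f=200/np.tan(np.radians(c["vertical_fov"])/2)
    R=np.array(c["R"]);t=np.array(c["t"])
    d=R.T@np.array([(u-c["cx"])/f,(v-c["cy"])/f,1.0]); return -R.T@t,d
def onz(c,u,v,z):
    o,d=ray(c,u,v); return o+d*(z-o[2])/d[2]
def proj(c,X):
    f=200/np.tan(np.radians(c["vertical_fov"])/2)
    p=np.array(c["R"])@np.array(X)+np.array(c["t"]); return np.array([c["cx"]+f*p[0]/p[2],c["cy"]+f*p[1]/p[2]])
def tri(c1,p1,c2,p2):
    o1,d1=ray(c1,*p1);o2,d2=ray(c2,*p2)
    A=np.stack([d1,-d2],1);s=np.linalg.lstsq(A,o2-o1,rcond=None)[0]
    a=o1+d1*s[0];b=o2+d2*s[1]; return (a+b)/2,np.linalg.norm(a-b)
E
python3 - <<'E'
from h import *
for n in("scene","side","wrist"):
    c=snap(n,n+"0"); print(n,c["vertical_fov"],c["cx"],c["cy"],(-np.array(c["R"]).T@np.array(c["t"])).round(3),np.array(c["R"])[2].round(2))
s=get_state();print(s)
E
```

```text
scene 43.04109428157972 317.5493369357248 198.00152889325705 [1.352 0.612 1.293] [-0.54 -0.4  -0.74]
side 54.02409601572563 321.61464737456606 200.06757592703067 [-0.087 -0.731  0.938] [ 0.47  0.57 -0.68]
wrist 70.43894738009925 317.46815691694275 202.99617273761595 [0.624 0.071 0.373] [ 0.   -0.28 -0.96]
{'clock': 0.15, 'q': array([-0.07019358,  0.52185187, -0.03628586,  1.59984376,  0.02120306,
        1.02109359, -0.11276606]), 'joint_velocities': array([-1.55038231e-05, -1.12075441e-03, -2.40867081e-04, -2.50006948e-03,
        1.78118921e-03, -2.66434319e-04,  1.34421623e-04]), 'joint_torque': array([ 4.00798544e-04, -9.27376485e+01,  1.98035471e+00, -3.70049715e+01,
        1.79930578e-02,  6.46477114e-03, -1.41420460e-05]), 'position': array([ 6.24786627e-01, -5.52807232e-05,  2.55886050e-01]), 'orientation': array([ 7.07113742e-01,  7.07099704e-01, -3.12772350e-04, -2.58713044e-04]), 'contact_force': array([1.23671502, 0.15060478, 0.13440051]), 'wrist_torque': array([ 0.030897  , -0.01155404,  0.05209739]), 'finger_gap': 0.08519350279387149}
```

View pics/scene0.png

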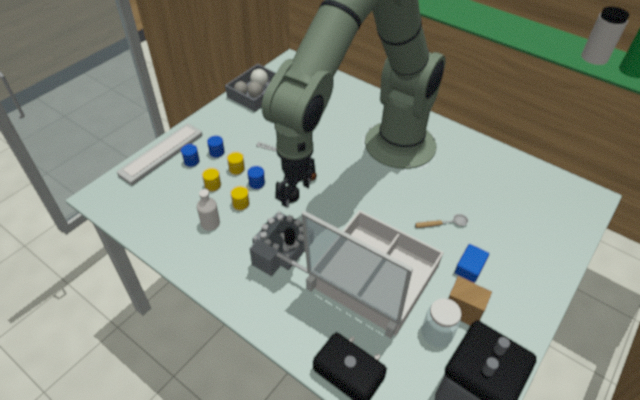

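View pics/side0.png

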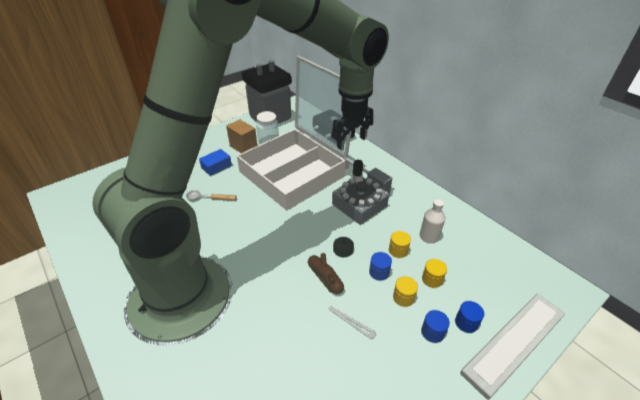

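View pics/wrist0.png

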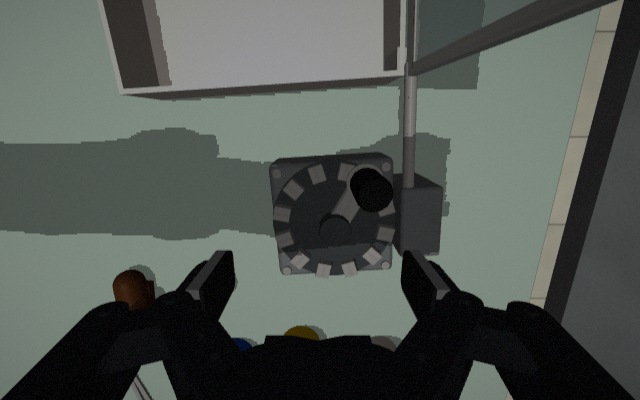

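The scene shows yellow canisters at (236,163), (211,180) and (240,198), with blue look-alikes at (190,155), (216,146) and (256,177). In the side view the yellows are at (400,243), (434,272) and (405,290), and one airstone is at (344,246). Next I'll measure them.

```bash
cat > blobs.py <<'E'
from h import *
def blobs(im,kind,amin=60):
    hsv=cv2.cvtColor(im,cv2.COLOR_BGR2HSV)
    if kind=="y": m=cv2.inRange(hsv,(20,130,60),(35,255,255))
    if kind=="b": m=cv2.inRange(hsv,(105,150,40),(125,255,255))
    if kind=="k": m=cv2.inRange(hsv,(0,0,0),(180,255,42))
    n,l,st,ce=cv2.connectedComponentsWithStats(m)
    return [(st[i][0]+(st[i][2]-1)/2,st[i][1]+(st[i][3]-1)/2,*st[i][2:5]) for i in range(1,n) if st[i][4]>amin]
E
python3 - <<'E'
from blobs import *
S=load("side0");C=load("scene0")
for k in "yb":
    a=blobs(S["pixels"],k);b=blobs(C["pixels"],k)
    print(k)
    for p in a:
        X=onz(S,p[0],p[1],0.031); 
        best=min(b,key=lambda q:np.linalg.norm(onz(C,q[0],q[1],.031)-X))
        print([int(v) for v in p],X.round(3),onz(C,best[0],best[1],.031).round(3),[x.round(3) for x in tri(S,p[:2],C,best[:2])])
for p in blobs(S["pixels"],"k",80):print([int(v) for v in p],onz(S,p[0],p[1],.016).round(3))
im=S["pixels"]
cv2.imwrite("pics/a.png",cv2.resize(im[100:360,220:500],None,fx=2.8,fy=2.3,interpolation=cv2.INTER_CUBIC))
im=C["pixels"]
cv2.imwrite("pics/b.png",cv2.resize(im[130:340,170:450],None,fx=2.8,fy=2.8,interpolation=cv2.INTER_CUBIC))
E
```

```text
y
[400, 244, 21, 27, 439] [ 0.6   -0.268  0.031] [ 0.598 -0.266  0.031] [array([ 0.599, -0.267,  0.031]), np.float64(0.003)]
[434, 272, 24, 28, 519] [ 0.598 -0.403  0.031] [ 0.595 -0.402  0.031] [array([ 0.596, -0.402,  0.032]), np.float64(0.002)]
[405, 291, 24, 29, 547] [ 0.486 -0.394  0.031] [ 0.484 -0.392  0.031] [array([ 0.485, -0.393,  0.031]), np.float64(0.003)]
b
[214, 162, 30, 25, 482] [0.35  0.454 0.031] [0.36  0.464 0.031] [array([0.354, 0.463, 0.024]), np.float64(0.0)]
[380, 265, 20, 27, 420] [ 0.496 -0.288  0.031] [ 0.492 -0.29   0.031] [array([ 0.494, -0.289,  0.033]), np.float64(0.002)]
[469, 316, 28, 31, 632] [ 0.559 -0.549  0.031] [ 0.555 -0.554  0.031] [array([ 0.557, -0.55 ,  0.034]), np.float64(0.001)]
[435, 326, 26, 31, 615] [ 0.468 -0.513  0.031] [ 0.467 -0.511  0.031] [array([ 0.467, -0.512,  0.031]), np.float64(0.002)]
[237, 2, 26, 5, 89] [1.446 2.198 0.016]
[304, 16, 31, 33, 207] [1.657 1.63  0.016]
[374, 46, 24, 38, 670] [1.661 0.923 0.016]
[266, 78, 49, 28, 837] [0.906 0.96  0.016]
[352, 118, 41, 58, 1081] [0.993 0.385 0.016]
[177, 109, 67, 28, 439] [0.409 0.942 0.016]
[357, 168, 8, 15, 107] [0.767 0.104 0.016]
[159, 232, 58, 51, 2000] [0.048 0.249 0.016]
```

View pics/a.png

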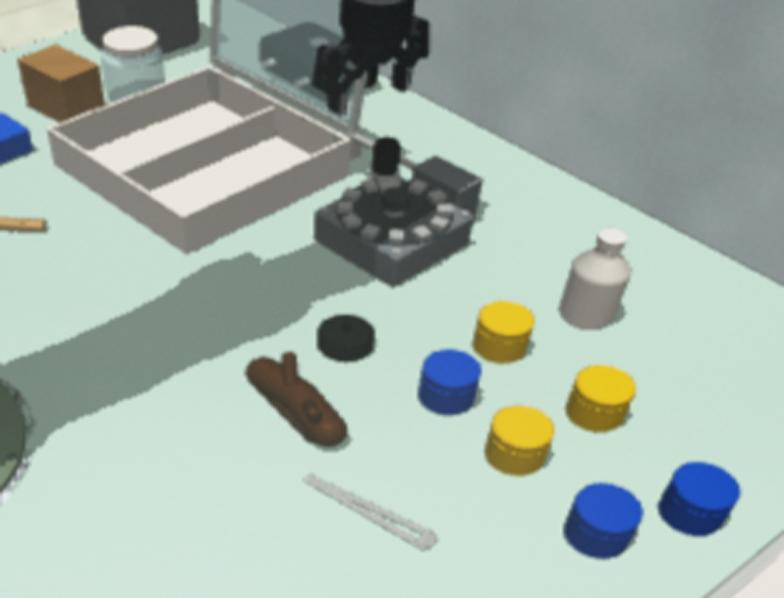

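View pics/b.png

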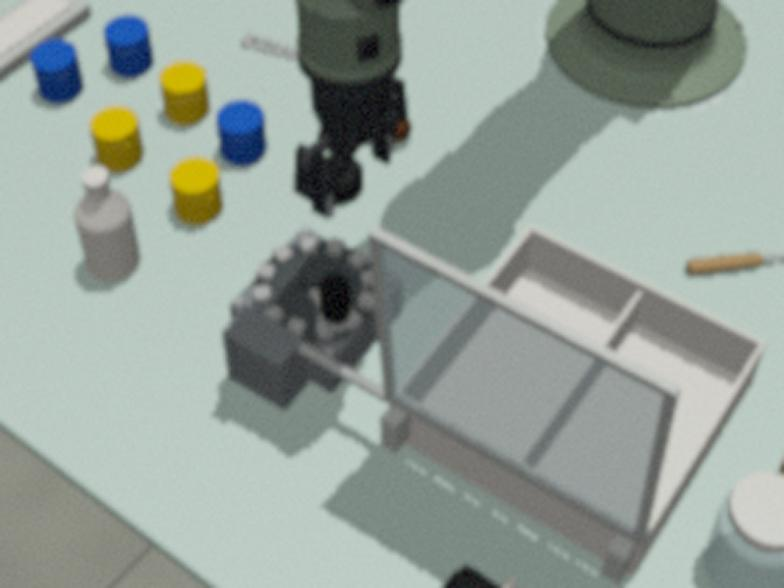

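```bash
python3 - <<'E'
from h import *
S=load("side0");C=load("scene0");W=load("wrist0")
for n,p in dict(L=(52,130),F=(188,217),R=(351,143),B=(212,68)).items():
    u,v=220+p[0]/2.8,100+p[1]/2.3;print(n,onz(S,u,v,.075).round(3))
for n,p in dict(nearL=(531,230),farleft=(763,347)).items():
    u,v=170+p[0]/2.8,130+p[1]/2.8;print(n,onz(C,u,v,.075).round(3))
for n,p in dict(lowL=(122,94),lowR=(404,75)).items(): print(n,onz(W,*p,.075).round(3))
print("airstone",onz(S,220+345/2.8,100+340/2.3,.016).round(3))
k=tri(S,(357.5,161),W,(371,190));print("knob",k)
print("winch corners",[onz(W,*p,.062).round(3) for p in((271,160),(391,152),(276,277),(393,272))])
print("axis hub",onz(W,335,225,.075).round(3))
im=W["pixels"];cv2.imwrite("pics/w.png",cv2.resize(im[0:300,90:460],None,fx=2,fy=2,interpolation=cv2.INTER_CUBIC))
E
```

```text
L [0.414 0.372 0.075]
F [0.434 0.09  0.075]
R [0.701 0.103 0.075]
B [0.687 0.39  0.075]
nearL [0.435 0.104 0.075]
farleft [0.419 0.388 0.075]
lowL [0.431 0.096 0.075]
lowR [0.708 0.113 0.075]
airstone [ 0.463 -0.163  0.016]
knob (array([0.67019698, 0.01446008, 0.14607885]), np.float64(0.004490213245817615))
winch corners [array([0.573, 0.029, 0.062]), array([0.704, 0.038, 0.062]), array([ 0.573, -0.116,  0.062]), array([ 0.717, -0.109,  0.062])]
axis hub [ 0.644 -0.042  0.075]
```

View pics/w.png

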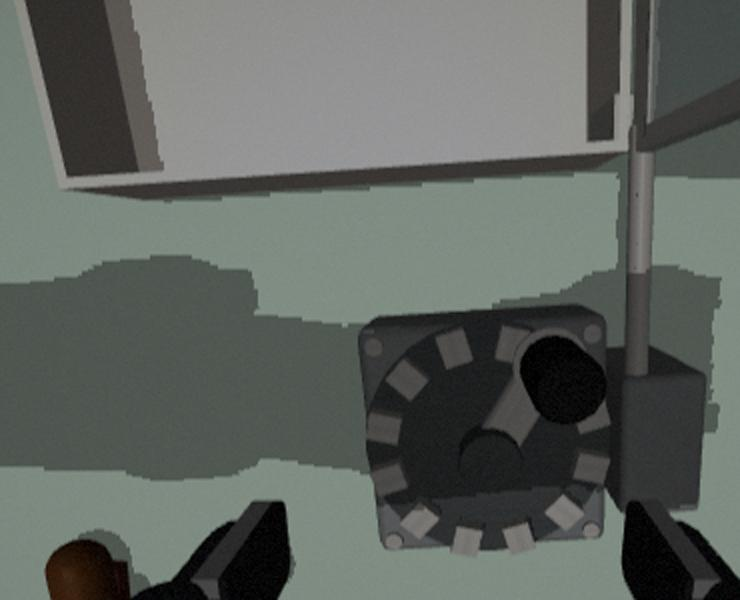

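```bash
cat >> h.py <<'E'
from scipy.spatial.transform import Rotation as Ro
YAW=0.058
ex=np.array([np.cos(YAW),np.sin(YAW),0]);ey=np.array([-np.sin(YAW),np.cos(YAW),0])
BR=np.array([0.568,0.174,0]);BL=BR+.145*ey;AX=BR+.065*ex-.222*ey
def delta(T):
    s=get_state();R=Ro.from_quat(s["orientation"]).as_matrix()
    x=R[:,0]; print("clock",round(s["clock"],2),"pos",s["position"].round(4),"xaxis ang",round(np.arctan2(x[1],x[0]),4),"want turn(tool z)",round(np.arctan2(x[1],x[0])-YAW,4),"gap",round(s["finger_gap"],4),"F",s["contact_force"].round(1),"q",s["q"].round(2))
    print("tool delta",(R.T@(np.array(T)-s["position"])).round(4))
E
python3 - <<'E'
from h import *
S=load("side0")
print("bottle",onz(S,220+592/2.8,100+318/2.3,0).round(3))
print(BR,BL,AX)
delta([0.599,-0.267,0.15])
E
```

```text
bottle [ 0.721 -0.298 -0.   ]
[0.568 0.174 0.   ] [0.55959471 0.31875618 0.        ] [ 0.64575948 -0.04385881  0.        ]
clock 0.15 pos [ 6.248e-01 -1.000e-04  2.559e-01] xaxis ang 1.5708 want turn(tool z) 1.5128 gap 0.0852 F [1.2 0.2 0.1] q [-0.07  0.52 -0.04  1.6   0.02  1.02 -0.11]
tool delta [-0.2669 -0.0257  0.1059]
```

Emit:
arm_command(increments=[[0,0,0,0.14],[0,0,0,0.14],[0,0,0,0.14],[0,0,0,0.14],[0,0,0,0.14],[0,0,0,0.14],[0,0,0,0.14],[0,0,0,0.14]], claw=-1)

```text
clock: 0.95
position: [0.6249, 0.0, 0.2561]
orientation: [0.975, 0.221, -0.0, -0.0]
contact_force: [-0.6, -0.1, 1.0]
finger_gap: 0.0853
```

```bash
python3 - <<'E'
from h import *
delta([0.599,-0.267,0.16])
E
```

```text
clock 0.95 pos [0.6249 0.     0.2561] xaxis ang 0.4451 want turn(tool z) 0.3871 gap 0.0853 F [-0.6 -0.1  1. ] q [-0.26  0.53  0.24  1.61 -0.14  1.02 -1.1 ]
tool delta [-0.1383  0.2299  0.0961]
```

Emit:
arm_command(increments=[[0,0,0,0.13],[0,0,0,0.13],[0,0,0,0.127],[-0.008,0.042,0.005,0],[-0.008,0.042,0.005,0],[-0.008,0.042,0.005,0],[-0.008,0.042,0.005,0],[-0.008,0.042,0.005,0]])

```text
clock: 1.75
position: [0.598, -0.2137, 0.231]
orientation: [0.999, 0.032, -0.0, -0.0]
contact_force: [0.8, -0.0, 1.1]
finger_gap: 0.0852
```

```bash
python3 - <<'E'
from blobs import *
delta([0.599,-0.267,0.15])
c=snap("side","side1");print([[int(v) for v in p]+list(onz(c,p[0],p[1],.031).round(3)) for p in blobs(c["pixels"],"y")])
snap("scene","scene1")
E
```

```text
clock 1.75 pos [ 0.598  -0.2137  0.231 ] xaxis ang 0.064 want turn(tool z) 0.006 gap 0.0852 F [ 0.8 -0.   1.1] q [ 0.03  0.59  0.34  1.61 -0.22  0.98 -1.07]
tool delta [-0.0024  0.0533  0.081 ]
[[400, 244, 21, 27, 452, np.float64(0.6), np.float64(-0.268), np.float64(0.031)], [434, 272, 24, 28, 519, np.float64(0.598), np.float64(-0.403), np.float64(0.031)], [405, 291, 24, 29, 547, np.float64(0.486), np.float64(-0.394), np.float64(0.031)]]
```

View pics/scene1.png

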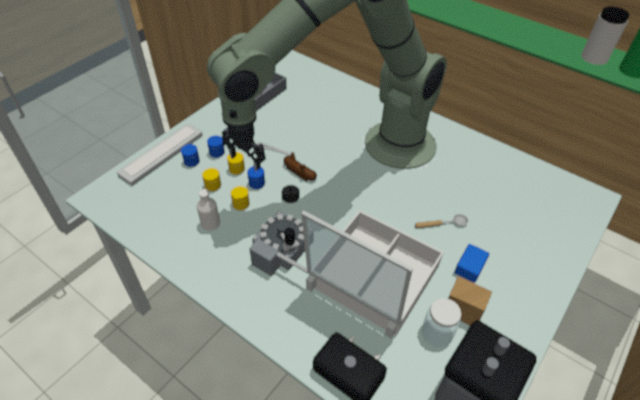

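View pics/side1.png

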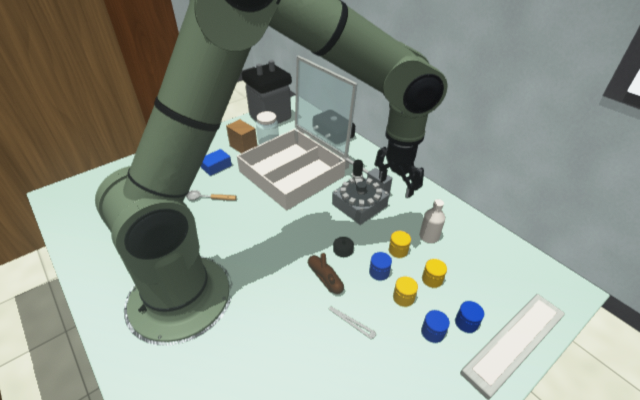

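Exactly one airstone is present: scene (290,194), side (344,246). The driftwood sits beside it. The enlarged crop confirmed three yellow targets, with the blue look-alikes clearly distinct. First I reach for the yellow at side (400,244).

Emit:
arm_command(increments=[[0,0.018,0,0.006],[0,0.018,0,0],[-0.002,0.017,0.02,0],[0,0,0.035,0],[0,0,0.035,0],[0,0,0.035,0],[0,0,0.035,0],[0,0,0.025,0]])

```text
clock: 2.65
position: [0.5992, -0.2654, 0.0439]
orientation: [1.0, 0.029, -0.001, -0.0]
contact_force: [0.2, 1.1, -0.6]
finger_gap: 0.0851
```

```bash
python3 - <<'E'
from h import *
delta([0.599,-0.267,0.041])
S=load("side1");C=load("scene1")
print(tri(S,(343.5,246.5),C,(290.5,194)), onz(C,290.5,194,.018))
snap("wrist","wrist2")
E
```

```text
clock 2.65 pos [ 0.5992 -0.2654  0.0439] xaxis ang 0.0582 want turn(tool z) 0.0002 gap 0.0851 F [ 0.2  1.1 -0.6] q [ 0.16  0.86  0.25  1.65 -0.31  0.68 -0.94]
tool delta [-0.0003  0.0016  0.0029]
(array([ 0.4678696 , -0.15575796,  0.01279639]), np.float64(0.0039605675150581245)) [ 0.47005832 -0.15124723  0.018     ]
```

View pics/wrist2.png

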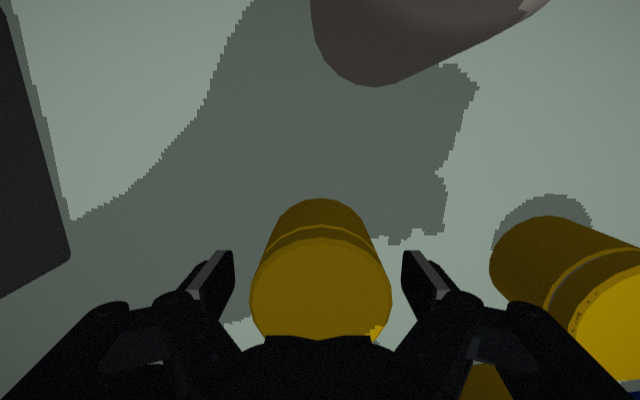

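The yellow canister sits centred between the fingers (320,280). Closing the gripper.

Emit:
arm_command(increments=[[0,0.001,0.002,0],[0,0,0,0],[0,0,0,0],[0,0,0,0],[0,0,0,0],[0,0,0,0],[0,0,-0.01,0],[0,0,-0.02,0]], claw=1)

```text
clock: 3.5
position: [0.599, -0.2658, 0.0742]
orientation: [1.0, 0.029, -0.001, -0.0]
contact_force: [-0.0, 0.3, -1.3]
finger_gap: 0.0586
```

```bash
python3 - <<'E'
from h import *
for o in(.075,-.01,-.095):
  print(o,(BR+o*ex).round(4))
T=BR+.07*ex;T[2]=.2
delta(T)
E
```

```text
0.075 [0.6429 0.1783 0.    ]
-0.01 [0.558  0.1734 0.    ]
-0.095 [0.4732 0.1685 0.    ]
clock 3.5 pos [ 0.599  -0.2658  0.0742] xaxis ang 0.0578 want turn(tool z) -0.0002 gap 0.0586 F [-0.   0.3 -1.3] q [ 0.16  0.81  0.27  1.64 -0.3   0.73 -0.94]
tool delta [ 0.0642 -0.441  -0.1255]
```

Emit:
arm_command(increments=[[0,0,-0.04,0],[0,0,-0.045,0],[0,0,-0.045,0],[0.005,-0.03,-0.025,0],[0.01,-0.04,0,0],[0.01,-0.04,0,0],[0.01,-0.04,0,0],[0.01,-0.04,0,0]])

```text
clock: 4.3
position: [0.6336, -0.0722, 0.2304]
orientation: [1.0, 0.029, 0.0, -0.0]
contact_force: [-0.3, -0.1, -1.0]
finger_gap: 0.0582
```

Emit:
arm_command(increments=[[0.01,-0.04,0,0],[0.01,-0.04,0,0],[0,-0.04,0,0],[0,-0.04,0,0],[0,-0.04,0,0],[0,-0.03,0,0],[0,-0.02,0,0],[0,0,0,0]])

```text
clock: 5.1
position: [0.6386, 0.18, 0.2296]
orientation: [1.0, 0.031, -0.0, -0.001]
contact_force: [-0.2, 0.7, -1.5]
finger_gap: 0.0586
```

```bash
python3 - <<'E'
from h import *
T=BR+.07*ex;T[2]=.05
delta(T)
snap("wrist","wrist3")
snap("side","side3")
E
```

```text
clock 5.1 pos [0.6386 0.18   0.2296] xaxis ang 0.0613 want turn(tool z) 0.0033 gap 0.0586 F [-0.2  0.7 -1.5] q [-0.57  0.63  0.33  1.53 -0.23  1.02 -1.69]
tool delta [-0.0009  0.0021  0.1796]
```

View pics/wrist3.png

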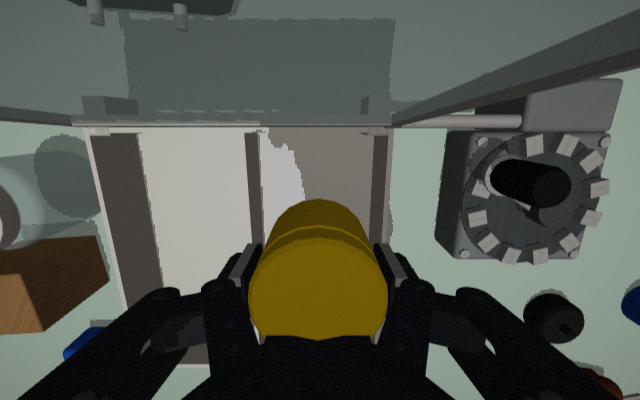

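View pics/side3.png

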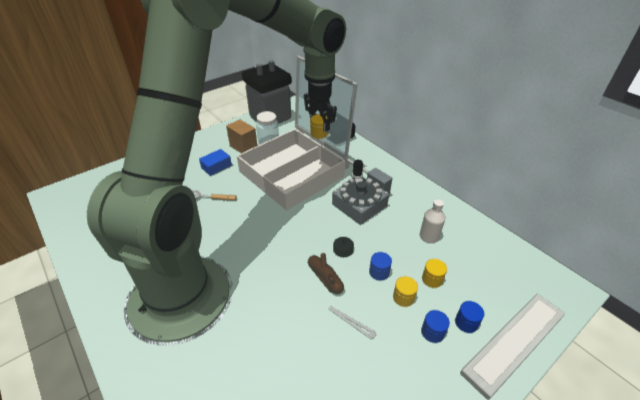

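```bash
python3 - <<'E'
from h import *
c=load("wrist3")
for p in ((259,134),(247,134),(376,134),(391,134),(90,137),(104,137),(263,230),(247,230),(371,230),(385,230),(120,310)):
    X=onz(c,*p,.075)-BR; print(p,(X@ex).round(4),(X@ey).round(4))
im=c["pixels"];cv2.imwrite("pics/w.png",cv2.resize(im[100:340,70:430],None,fx=2.2,fy=2.2,interpolation=cv2.INTER_CUBIC))
E
```

```text
(259, 134) 0.1291 0.0568
(247, 134) 0.129 0.068
(376, 134) 0.1294 -0.0526
(391, 134) 0.1295 -0.0666
(90, 137) 0.1257 0.2156
(104, 137) 0.1258 0.2024
(263, 230) 0.0329 0.0579
(247, 230) 0.0328 0.0744
(371, 230) 0.0333 -0.0533
(385, 230) 0.0334 -0.0677
(120, 310) -0.0643 0.2238
```

View pics/w.png

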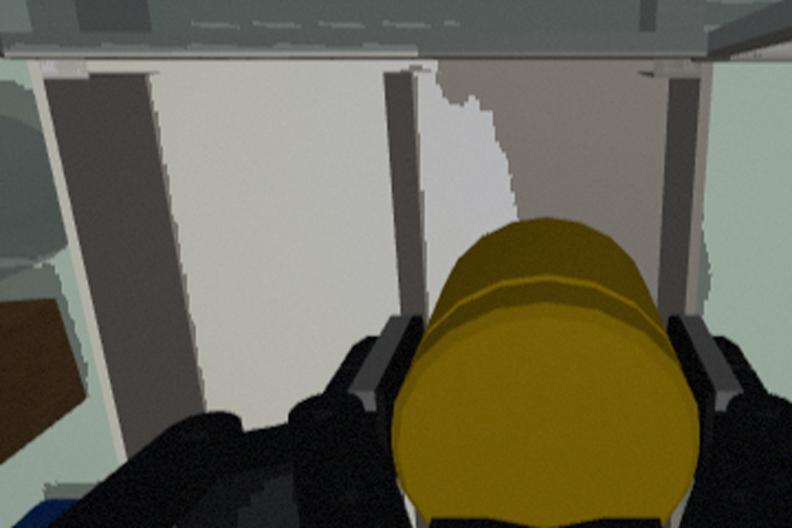

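The box geometry agrees to about 2 mm, with the gripper centred in the right bay. Lowering the canister.

Emit:
arm_command(increments=[[0,0,0.03,0.003],[0,0,0.03,0],[0,0,0.03,0],[0,0,0.03,0],[0,0,0.025,0],[0,0,0.02,0],[0,0,0.01,0],[0,0,0.003,0]])

```text
clock: 6.0
position: [0.6391, 0.1754, 0.0507]
orientation: [1.0, 0.027, -0.0, 0.0]
contact_force: [0.4, -0.4, -1.4]
finger_gap: 0.059
```

```bash
python3 - <<'E'
from h import *
T=BR+.07*ex;T[2]=.047
delta(T)
E
```

```text
clock 6.0 pos [0.6391 0.1754 0.0507] xaxis ang 0.0533 want turn(tool z) -0.0047 gap 0.059 F [ 0.4 -0.4 -1.4] q [-0.52  0.85  0.25  1.63 -0.3   0.7  -1.64]
tool delta [-0.0011 -0.0027  0.0037]
```

Emit:
arm_command(increments=[[0,-0.004,0,-0.004],[0,0,0.002,0],[0,0,0.0015,0],[0,0,0,0],[0,0,0,0],[0,0,0,0],[0,0,0,0],[0,0,0,0]])

```text
clock: 6.8
position: [0.6398, 0.1816, 0.0506]
orientation: [1.0, 0.03, 0.001, -0.001]
contact_force: [-8.8, 1.0, 27.2]
finger_gap: 0.0593
```

Emit:
arm_command(increments=[[0,0,0,0],[0,0,0,0],[0,0,0,0],[0,0,0,0],[0,0,-0.01,0],[0,0,-0.02,0],[0,0,-0.03,0],[0,0,-0.03,0]], claw=-0.8)

```text
clock: 7.6
position: [0.6388, 0.1806, 0.1393]
orientation: [1.0, 0.029, -0.0, 0.0]
contact_force: [-0.0, 0.4, -0.2]
finger_gap: 0.0768
```

```bash
python3 - <<'E'
from blobs import *
c=snap("wrist","wrist4")
T=[0.5965,-0.402,.25]
delta(T)
c=snap("side","side4");print([[int(v) for v in p]+list(onz(c,p[0],p[1],.031).round(3)) for p in blobs(c["pixels"],"y",20)])
E
```

```text
clock 7.65 pos [0.6409 0.181  0.1445] xaxis ang 0.0583 want turn(tool z) 0.0003 gap 0.0769 F [3.7 1.3 6.3] q [-0.55  0.73  0.3   1.59 -0.26  0.85 -1.66]
tool delta [-0.0778  0.5793 -0.1068]
[[318, 166, 15, 19, 232, np.float64(0.645), np.float64(0.191), np.float64(0.031)], [434, 272, 24, 28, 519, np.float64(0.598), np.float64(-0.403), np.float64(0.031)], [405, 291, 24, 29, 547, np.float64(0.486), np.float64(-0.394), np.float64(0.031)]]
```

View pics/wrist4.png

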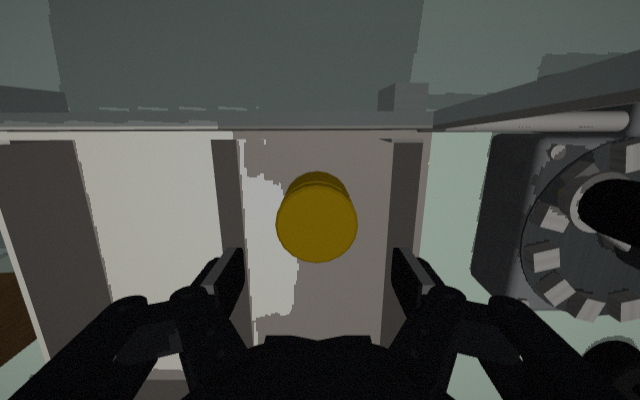

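Emit:
arm_command(increments=[[0,0,-0.03,0],[0,0.02,-0.03,0],[-0.005,0.04,0,0],[-0.01,0.045,0,0],[-0.01,0.045,0,0],[-0.01,0.045,0,0],[-0.01,0.045,0,0],[-0.01,0.045,0,0]], claw=-1)

```text
clock: 8.5
position: [0.6002, -0.1087, 0.1982]
orientation: [1.0, 0.029, 0.0, -0.0]
contact_force: [0.6, -0.6, -0.1]
finger_gap: 0.0856
```

Emit:
arm_command(increments=[[-0.01,0.045,0,0],[-0.01,0.045,0,0],[0,0.045,0,0],[0,0.045,0,0],[0,0.045,0,0],[0,0.04,0,0],[0,0.02,0,0],[0,0,0,0]])

```text
clock: 9.3
position: [0.5961, -0.3963, 0.1976]
orientation: [1.0, 0.027, -0.0, 0.001]
contact_force: [-0.0, -0.4, 0.6]
finger_gap: 0.0853
```

```bash
python3 - <<'E'
from blobs import *
delta([0.5965,-0.402,.044])
c=snap("scene","scene5");print([[int(v) for v in p]+list(onz(c,p[0],p[1],.031).round(3)) for p in blobs(c["pixels"],"y",20)])
E
```

```text
clock 9.3 pos [ 0.5961 -0.3963  0.1976] xaxis ang 0.0548 want turn(tool z) -0.0032 gap 0.0853 F [-0.  -0.4  0.6] q [ 0.32  0.75  0.32  1.39 -0.25  1.03 -0.83]
tool delta [0.0002 0.0055 0.1536]
[[235, 162, 16, 22, 282, np.float64(0.482), np.float64(-0.394), np.float64(0.031)], [211, 179, 17, 22, 304, np.float64(0.595), np.float64(-0.402), np.float64(0.031)]]
```

Emit:
arm_command(increments=[[0,0.006,0.02,0],[0,0,0.03,0],[0,0,0.03,0],[0,0,0.03,0],[0,0,0.03,0],[0,0,0.013,0],[0,0,0,0],[0,0,0,0]])

```text
clock: 10.15
position: [0.5984, -0.3986, 0.0458]
orientation: [1.0, 0.03, 0.0, 0.0]
contact_force: [-0.1, -0.9, 0.5]
finger_gap: 0.0848
```

Emit:
arm_command(increments=[[0,0,0,0],[0,0,0,0],[0,0,0,0],[0,0,0,0],[0,0,0,0],[0,0,-0.01,0],[0,0,-0.03,0],[0,0,-0.04,0]], claw=1)

```text
clock: 10.95
position: [0.5971, -0.3979, 0.125]
orientation: [1.0, 0.029, -0.001, -0.001]
contact_force: [1.2, 0.5, -1.3]
finger_gap: 0.059
```

```bash
python3 - <<'E'
from h import *
T=BR-.01*ex+.0015*ey;T[2]=.23
delta(T)
E
```

```text
clock 10.95 pos [ 0.5971 -0.3979  0.125 ] xaxis ang 0.0587 want turn(tool z) 0.0007 gap 0.059 F [ 1.2  0.5 -1.3] q [ 0.34  0.83  0.29  1.43 -0.27  0.92 -0.81]
tool delta [-0.0057 -0.5743 -0.1041]
```

Emit:
arm_command(increments=[[0,0,-0.04,0],[0,-0.02,-0.04,0],[0,-0.04,-0.024,0],[0,-0.045,0,0],[0,-0.045,0,0],[0,-0.045,0,0],[0,-0.045,0,0],[0,-0.045,0,0]])

```text
clock: 11.75
position: [0.5808, -0.1123, 0.2298]
orientation: [1.0, 0.029, 0.001, -0.0]
contact_force: [1.4, -0.5, -1.9]
finger_gap: 0.0589
```

Emit:
arm_command(increments=[[-0.006,-0.045,0,0],[0,-0.045,0,0],[0,-0.045,0,0],[0,-0.045,0,0],[0,-0.045,0,0],[0,-0.04,0,0],[0,-0.02,0,0],[0,0,0,0]])

```text
clock: 12.55
position: [0.5578, 0.1737, 0.2294]
orientation: [1.0, 0.032, 0.0, -0.001]
contact_force: [-0.2, 0.2, -2.3]
finger_gap: 0.0586
```

```bash
python3 - <<'E'
from h import *
T=BR-.01*ex+.0015*ey;T[2]=.051
delta(T)
E
```

```text
clock 12.55 pos [0.5578 0.1737 0.2294] xaxis ang 0.0632 want turn(tool z) 0.0052 gap 0.0586 F [-0.2  0.2 -2.3] q [-0.62  0.51  0.31  1.75 -0.19  0.91 -1.74]
tool delta [ 0.0002 -0.0009  0.1784]
```

Emit:
arm_command(increments=[[0,-0.002,0.03,0.004],[0,0,0.03,0],[0,0,0.03,0],[0,0,0.03,0],[0,0,0.025,0],[0,0,0.02,0],[0,0,0.01,0],[0,0,0,0]])

```text
clock: 13.35
position: [0.5581, 0.1714, 0.0534]
orientation: [1.0, 0.027, -0.001, 0.0]
contact_force: [0.2, 0.4, -2.0]
finger_gap: 0.0591
```

```bash
python3 - <<'E'
from h import *
T=BR-.01*ex+.0015*ey;T[2]=.051
delta(T)
E
```

```text
clock 13.35 pos [0.5581 0.1714 0.0534] xaxis ang 0.0541 want turn(tool z) -0.0039 gap 0.0591 F [ 0.2  0.4 -2. ] q [-0.55  0.76  0.22  1.85 -0.28  0.57 -1.67]
tool delta [ 0.     -0.0036  0.0024]
```

Emit:
arm_command(increments=[[0,-0.003,0,-0.004],[0,0,0.0015,0],[0,0,0,0],[0,0,0,0],[0,0,0,0],[0,0,0,0],[0,0,0,0],[0,0,0,0]])

```text
clock: 14.15
position: [0.5582, 0.1751, 0.0523]
orientation: [1.0, 0.029, -0.0, 0.0]
contact_force: [0.3, -0.2, -3.0]
finger_gap: 0.0587
```

Emit:
arm_command(increments=[[0,0,0,0],[0,0,0,0],[0,0,0,0],[0,0,0,0],[0,0,-0.01,0],[0,0,-0.02,0],[0,0,-0.03,0],[0,0,-0.03,0]], claw=-0.8)

```text
clock: 14.95
position: [0.558, 0.1749, 0.1438]
orientation: [1.0, 0.029, -0.0, 0.0]
contact_force: [-0.2, -0.7, 0.6]
finger_gap: 0.0769
```

```bash
python3 - <<'E'
from blobs import *
c=snap("wrist","wrist6")
c=snap("side","side6");print([[int(v) for v in p]+list(onz(c,p[0],p[1],.031).round(3)) for p in blobs(c["pixels"],"y",20)])
delta([.485,-.393,.25])
E
```

```text
[[318, 166, 15, 19, 238, np.float64(0.645), np.float64(0.191), np.float64(0.031)], [301, 175, 17, 20, 247, np.float64(0.56), np.float64(0.185), np.float64(0.031)], [405, 291, 24, 29, 547, np.float64(0.486), np.float64(-0.394), np.float64(0.031)]]
clock 15.05 pos [0.5599 0.1755 0.1465] xaxis ang 0.0584 want turn(tool z) 0.0004 gap 0.0769 F [ 0.8  0.1 -0. ] q [-0.6   0.62  0.27  1.81 -0.23  0.74 -1.71]
tool delta [-0.1074  0.563  -0.1051]
```

View pics/wrist6.png

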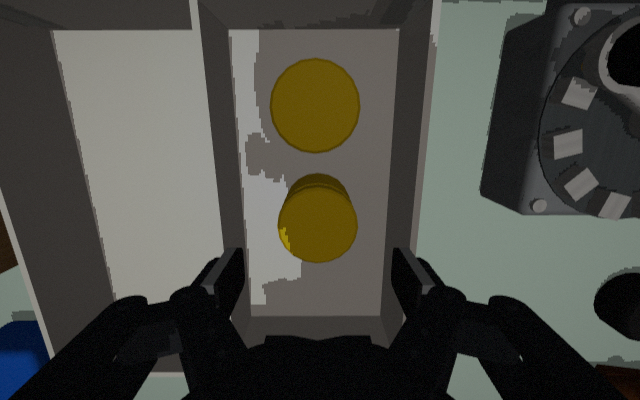

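Emit:
arm_command(increments=[[0,0,-0.03,0],[0,0.02,-0.03,0],[-0.005,0.04,0,0],[-0.01,0.045,0,0],[-0.01,0.045,0,0],[-0.01,0.045,0,0],[-0.01,0.045,0,0],[-0.01,0.045,0,0]], claw=-1)

```text
clock: 15.85
position: [0.5193, -0.1144, 0.2026]
orientation: [1.0, 0.029, 0.0, -0.0]
contact_force: [0.1, -0.1, 0.1]
finger_gap: 0.0856
```

Emit:
arm_command(increments=[[-0.01,0.045,0,0],[-0.01,0.045,0,0],[-0.01,0.045,0,0],[-0.01,0.045,0,0],[-0.01,0.04,0,0],[0,0.035,0,0],[0,0.02,0,0],[0,0,0,0]])

```text
clock: 16.65
position: [0.4851, -0.393, 0.2022]
orientation: [1.0, 0.028, -0.0, 0.001]
contact_force: [0.2, 0.6, -0.6]
finger_gap: 0.0855
```

```bash
python3 - <<'E'
from blobs import *
delta([0.485,-0.393,.044])
c=snap("scene","scene7");print([[int(v) for v in p]+list(onz(c,p[0],p[1],.031).round(3)) for p in blobs(c["pixels"],"y",20)])
E
```

```text
clock 16.65 pos [ 0.4851 -0.393   0.2022] xaxis ang 0.0553 want turn(tool z) -0.0027 gap 0.0855 F [ 0.2  0.6 -0.6] q [ 0.37  0.6   0.33  1.67 -0.24  0.91 -0.73]
tool delta [-0.     -0.0002  0.1582]
[[235, 162, 16, 22, 282, np.float64(0.482), np.float64(-0.394), np.float64(0.031)]]
```

Emit:
arm_command(increments=[[0,0,0.02,0],[0,0,0.03,0],[0,0,0.03,0],[0,0,0.03,0],[0,0,0.03,0],[0,0,0.018,0],[0,0,0,0],[0,0,0,0]])

```text
clock: 17.5
position: [0.4865, -0.3895, 0.0449]
orientation: [1.0, 0.03, 0.0, -0.0]
contact_force: [0.2, -0.7, 0.5]
finger_gap: 0.0854
```

Emit:
arm_command(increments=[[0,0,0,0],[0,0,0,0],[0,0,0,0],[0,0,0,0],[0,0,0,0],[0,0,-0.01,0],[0,0,-0.03,0],[0,0,-0.04,0]], claw=1)

```text
clock: 18.3
position: [0.4855, -0.3896, 0.1249]
orientation: [1.0, 0.029, -0.001, -0.001]
contact_force: [0.6, 0.7, -0.5]
finger_gap: 0.059
```

```bash
python3 - <<'E'
from h import *
T=BR-.09*ex+.0015*ey;T[2]=.23
delta(T)
E
```

```text
clock 18.3 pos [ 0.4855 -0.3896  0.1249] xaxis ang 0.0586 want turn(tool z) 0.0006 gap 0.059 F [ 0.6  0.7 -0.5] q [ 0.39  0.7   0.29  1.72 -0.27  0.76 -0.7 ]
tool delta [ 0.0252 -0.5595 -0.1044]
```

Emit:
arm_command(increments=[[0,0,-0.04,0],[0,-0.02,-0.04,0],[0,-0.04,-0.024,0],[0,-0.045,0,0],[0,-0.045,0,0],[0.005,-0.045,0,0],[0.005,-0.045,0,0],[0.005,-0.045,0,0]])

```text
clock: 19.1
position: [0.4842, -0.103, 0.2293]
orientation: [1.0, 0.029, 0.001, -0.0]
contact_force: [1.7, -0.4, -2.3]
finger_gap: 0.0587
```

Emit:
arm_command(increments=[[0.005,-0.045,0,0],[0.005,-0.045,0,0],[0,-0.045,0,0],[0,-0.045,0,0],[0,-0.045,0,0],[0,-0.03,0,0],[0,-0.018,0,0],[0,0,0,0]])

```text
clock: 19.9
position: [0.478, 0.1711, 0.229]
orientation: [1.0, 0.031, 0.0, -0.001]
contact_force: [0.2, 0.4, -1.8]
finger_gap: 0.0586
```

```bash
python3 - <<'E'
from h import *
T=BR-.09*ex+.0015*ey;T[2]=.051
delta(T)
E
```

```text
clock 19.9 pos [0.478  0.1711 0.229 ] xaxis ang 0.0624 want turn(tool z) 0.0044 gap 0.0586 F [ 0.2  0.4 -1.8] q [-0.67  0.38  0.27  1.95 -0.14  0.83 -1.83]
tool delta [-1.00e-04  1.00e-03  1.78e-01]
```

Emit:
arm_command(increments=[[0,-0.001,0.03,0.002],[0,0,0.03,0],[0,0,0.03,0],[0,0,0.03,0],[0,0,0.025,0],[0,0,0.02,0],[0,0,0.01,0],[0,0,0,0]])

```text
clock: 20.7
position: [0.4782, 0.1686, 0.0529]
orientation: [1.0, 0.028, -0.001, 0.0]
contact_force: [0.2, 0.4, -1.1]
finger_gap: 0.0591
```

Emit:
arm_command(increments=[[0,0,0.002,0],[0,0,0,0],[0,0,0,0],[0,0,0,0],[0,0,0,0],[0,0,0,0],[0,0,0,0],[0,0,0,0]])

```text
clock: 21.5
position: [0.4783, 0.1694, 0.0513]
orientation: [1.0, 0.028, -0.0, 0.0]
contact_force: [0.2, 0.5, -1.9]
finger_gap: 0.0591
```

```bash
python3 - <<'E'
from h import *
T=BR-.09*ex+.0015*ey;T[2]=.051
delta(T)
E
```

```text
clock 21.5 pos [0.4783 0.1694 0.0513] xaxis ang 0.0567 want turn(tool z) -0.0013 gap 0.0591 F [ 0.2  0.5 -1.9] q [-0.57  0.68  0.16  2.05 -0.24  0.43 -1.75]
tool delta [-0.0002 -0.0009  0.0003]
```

Release, rise and look; the next target is the airstone.

Emit:
arm_command(increments=[[0,0,0.001,0],[0,0,0,0],[0,0,0,0],[0,0,0,0],[0,0,-0.01,0],[0,0,-0.02,0],[0,0,-0.03,0],[0,0,-0.03,0]], claw=-0.8)

```text
clock: 22.3
position: [0.4781, 0.1692, 0.1418]
orientation: [1.0, 0.028, -0.0, 0.0]
contact_force: [0.4, 0.4, 0.3]
finger_gap: 0.0764
```

Emit:
arm_command(increments=[[0,0,-0.03,0],[0,0.02,-0.04,0],[0,0.04,0,0],[0,0.045,0,0],[0,0.045,0,0],[0,0.045,0,0],[0,0.045,0,0],[0,0.02,0,0]], claw=-1)

```text
clock: 23.1
position: [0.4926, -0.0943, 0.2112]
orientation: [1.0, 0.026, 0.0, 0.0]
contact_force: [0.6, 0.7, 0.2]
finger_gap: 0.0857
```

```bash
python3 - <<'E'
from blobs import *
c=snap("wrist","wrist8")
s=snap("side","side8");print([[int(v) for v in p]+list(onz(s,p[0],p[1],.031).round(3)) for p in blobs(s["pixels"],"y",20)])
delta([0.468,-0.158,.20])
E
```

```text
[[316, 165, 14, 20, 181, np.float64(0.642), np.float64(0.197), np.float64(0.031)], [301, 175, 17, 21, 253, np.float64(0.562), np.float64(0.187), np.float64(0.031)], [284, 183, 17, 17, 215, np.float64(0.487), np.float64(0.189), np.float64(0.031)]]
clock 23.2 pos [ 0.4928 -0.0934  0.2111] xaxis ang 0.0521 want turn(tool z) -0.0059 gap 0.0858 F [0.1 0.5 0.1] q [-0.17  0.4   0.32  1.98 -0.17  0.78 -1.28]
tool delta [-0.0281  0.0632  0.0111]
```

View pics/wrist8.png

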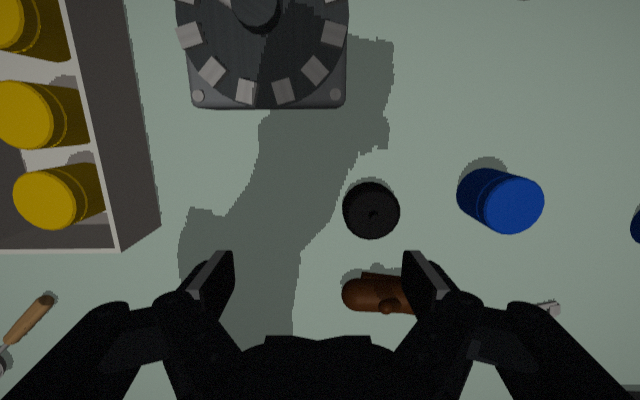

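View pics/side8.png

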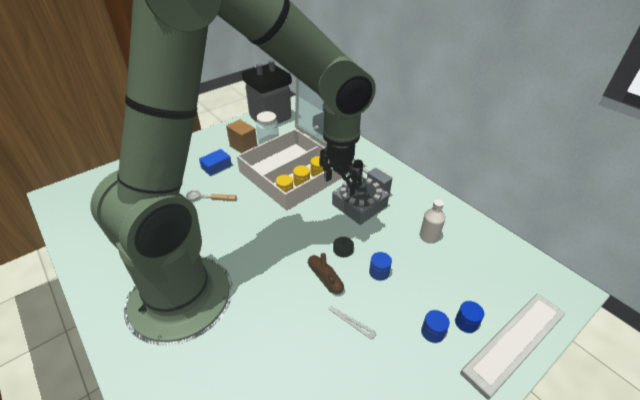

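```bash
python3 - <<'E'
from h import *
c=load("wrist8");s=load("side8")
print("stone top",onz(c,371,207,.032),"side",onz(s,343.5,248,.016))
for p in((342,290),(375,274),(400,276),(388,308)): print("wood",p,onz(c,*p,.04).round(3))
T=onz(c,371,207,.032);T[2]=.12;delta(T)
E
```

```text
stone top [ 0.47535472 -0.15428741  0.032     ] side [ 0.46328853 -0.16377687  0.016     ]
wood (342, 290) [ 0.375 -0.129  0.04 ]
wood (375, 274) [ 0.398 -0.166  0.04 ]
wood (400, 276) [ 0.397 -0.195  0.04 ]
wood (388, 308) [ 0.354 -0.186  0.04 ]
clock 23.2 pos [ 0.4928 -0.0934  0.2111] xaxis ang 0.0521 want turn(tool z) -0.0059 gap 0.0858 F [0.1 0.5 0.1] q [-0.17  0.4   0.32  1.98 -0.17  0.78 -1.28]
tool delta [-0.0206  0.0598  0.0911]
```

Emit:
arm_command(increments=[[-0.009,0.02,0,-0.006],[-0.009,0.02,0.02,0],[-0.008,0.021,0.03,0],[0,0,0.03,0],[0,0,0.03,0],[0,0,0,0],[0,0,0,0],[0,0,0,0]])

```text
clock: 24.0
position: [0.4717, -0.1525, 0.1019]
orientation: [1.0, 0.032, 0.001, 0.0]
contact_force: [-0.2, -0.1, 1.0]
finger_gap: 0.0854
```

```bash
python3 - <<'E'
from h import *
c=snap("wrist","wrist9")
s=snap("side","side9")
delta([0.470,-0.157,.1])
im=s["pixels"];im=np.array(im,dtype=np.uint8)
cv2.imwrite("pics/a.png",cv2.resize(im[200:300,290:420],None,fx=5,fy=5,interpolation=cv2.INTER_CUBIC))
E
```

```text
clock 24.1 pos [ 0.4716 -0.1525  0.1017] xaxis ang 0.0633 want turn(tool z) 0.0053 gap 0.0855 F [-0.3 -0.1 -0.3] q [ 0.01  0.58  0.24  2.07 -0.26  0.52 -1.06]
tool delta [-0.0019  0.0044  0.0017]
```

View pics/wrist9.png

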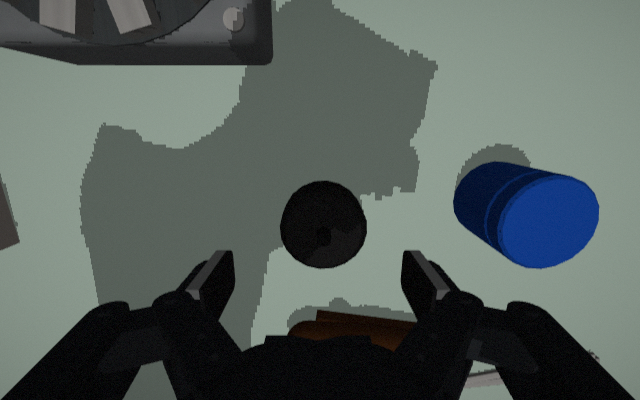

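View pics/a.png

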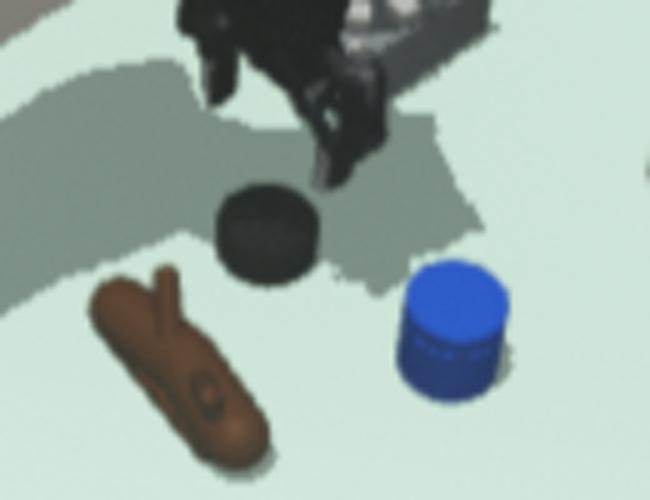

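```bash
python3 - <<'E'
from h import *
c=load("wrist9");s=load("side9")
print(onz(c,323,224,.016),onz(c,323,226,.032),onz(c,322.5,236,.044))
print(onz(s,290+268/5,200+234/5,.016))
print(tri(c,(323,224.5),s,(290+268/5,200+234/5)))
T=onz(c,323,226,.032);T[2]=.03;delta(T)
E
```

```text
[ 0.46662823 -0.15718643  0.016     ] [ 0.4710423  -0.15657831  0.032     ] [ 0.46844595 -0.15619493  0.044     ]
[ 0.46669957 -0.16033478  0.016     ]
(array([ 0.46669784, -0.15839256,  0.01494532]), np.float64(0.0028051451515193862))
clock 24.1 pos [ 0.4716 -0.1525  0.1017] xaxis ang 0.0633 want turn(tool z) 0.0053 gap 0.0855 F [-0.3 -0.1 -0.3] q [ 0.01  0.58  0.24  2.07 -0.26  0.52 -1.06]
tool delta [-0.001   0.004   0.0717]
```

Emit:
arm_command(increments=[[-0.003,0.004,0.01,0.004],[0,0,0.02,0],[0,0,0.02,0],[0,0,0.017,0],[0,0,0,0],[0,0,0,0],[0,0,0,0],[0,0,0,0]])

```text
clock: 24.9
position: [0.4685, -0.1569, 0.0341]
orientation: [1.0, 0.029, 0.001, 0.0]
contact_force: [1.1, -0.2, 0.9]
finger_gap: 0.085
```

```bash
python3 - <<'E'
from h import *
delta([0.468,-0.157,.034])
E
```

```text
clock 24.9 pos [ 0.4685 -0.1569  0.0341] xaxis ang 0.0588 want turn(tool z) 0.0008 gap 0.085 F [ 1.1 -0.2  0.9] q [ 0.08  0.7   0.17  2.09 -0.31  0.37 -1.02]
tool delta [-0.0005  0.      0.0001]
```

Emit:
arm_command(increments=[[0,0,0,0],[0,0,0,0],[0,0,0,0],[0,0,0,0],[0,0,0,0],[0,0,-0.01,0],[0,0,-0.03,0],[0,0,-0.04,0]], claw=1)

```text
clock: 25.7
position: [0.4672, -0.1567, 0.1137]
orientation: [1.0, 0.029, -0.001, -0.0]
contact_force: [0.5, -0.3, -0.5]
finger_gap: 0.062
```

```bash
python3 - <<'E'
from h import *
snap("wrist","wrist10")
T=BL-.0*ex+.001*ey;T[2]=.2;print(T)
delta(T)
E
```

```text
[0.55953675 0.3197545  0.2       ]
clock 25.75 pos [ 0.4694 -0.1577  0.1196] xaxis ang 0.0576 want turn(tool z) -0.0004 gap 0.0617 F [ 6.8 -3.   7.4] q [ 0.01  0.55  0.26  2.06 -0.26  0.56 -1.06]
tool delta [ 0.1178 -0.4713 -0.0803]
```

View pics/wrist10.png

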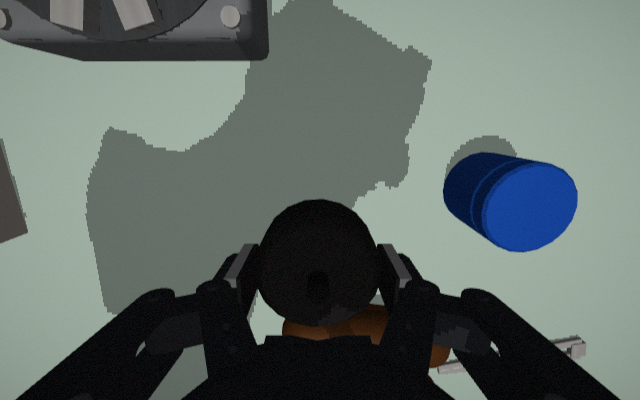

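Emit:
arm_command(increments=[[0,0,-0.04,0],[0.01,-0.02,-0.04,0],[0.02,-0.04,0,0],[0.02,-0.045,0,0],[0.02,-0.045,0,0],[0.02,-0.045,0,0],[0.01,-0.045,0,0],[0.01,-0.045,0,0]])

```text
clock: 26.55
position: [0.5612, 0.1361, 0.1938]
orientation: [1.0, 0.029, 0.0, 0.0]
contact_force: [2.1, 0.4, -0.9]
finger_gap: 0.0619
```

Emit:
arm_command(increments=[[0.008,-0.045,0,0],[0,-0.045,0,0],[0,-0.045,0,0],[0,-0.03,0,0],[0,-0.02,0,0],[0,0,0,0],[0,0,0,0],[0,0,0,0]])

```text
clock: 27.35
position: [0.5588, 0.3176, 0.1936]
orientation: [1.0, 0.028, 0.0, 0.0]
contact_force: [-0.0, -1.7, -0.1]
finger_gap: 0.0618
```

```bash
python3 - <<'E'
from h import *
T=BL+.001*ey;T[2]=.045
delta(T)
E
```

```text
clock 27.35 pos [0.5588 0.3176 0.1936] xaxis ang 0.0569 want turn(tool z) -0.0011 gap 0.0618 F [-0.  -1.7 -0.1] q [-0.8   0.64  0.29  1.62 -0.22  0.92 -1.94]
tool delta [ 0.0008 -0.0022  0.1486]
```

Emit:
arm_command(increments=[[0,-0.002,0.03,0],[0,0,0.03,0],[0,0,0.03,0],[0,0,0.03,0],[0,0,0.02,0],[0,0,0.008,0],[0,0,0,0],[0,0,0,0]])

```text
clock: 28.15
position: [0.5589, 0.321, 0.0464]
orientation: [1.0, 0.029, 0.001, -0.0]
contact_force: [0.5, 1.0, -1.4]
finger_gap: 0.0622
```

```bash
python3 - <<'E'
from h import *
T=BL+.001*ey;T[2]=.044
delta(T)
snap("wrist","wrist11")
E
```

```text
clock 28.15 pos [0.5589 0.321  0.0464] xaxis ang 0.0581 want turn(tool z) 0.0001 gap 0.0622 F [ 0.5  1.  -1.4] q [-0.76  0.83  0.23  1.68 -0.28  0.66 -1.9 ]
tool delta [0.0006 0.0013 0.0024]
```

View pics/wrist11.png

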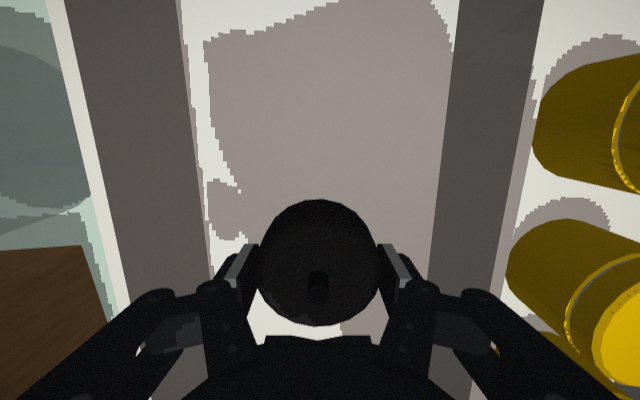

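Emit:
arm_command(increments=[[0,0,0.002,0],[0,0,0.002,0],[0,0,0,0],[0,0,0,0],[0,0,0,0],[0,0,0,0],[0,0,0,0],[0,0,0,0]])

```text
clock: 29.0
position: [0.5582, 0.3213, 0.0413]
orientation: [1.0, 0.029, -0.0, -0.0]
contact_force: [0.6, 0.3, -1.3]
finger_gap: 0.0621
```

Emit:
arm_command(increments=[[0,0,0,0],[0,0,0,0],[0,0,0,0],[0,0,0,0],[0,0,-0.01,0],[0,0,-0.02,0],[0,0,-0.03,0],[0,0,-0.04,0]], claw=-0.8)

```text
clock: 29.8
position: [0.5576, 0.3211, 0.1418]
orientation: [1.0, 0.029, -0.001, 0.0]
contact_force: [-0.2, 1.5, -0.2]
finger_gap: 0.0769
```

Emit:
arm_command(increments=[[0,0,-0.04,0],[0,0,-0.04,0],[0,0.01,-0.02,0],[0.01,0.03,0,0],[0.01,0.04,0,0],[0.01,0.04,0,0],[0.01,0.04,0,0],[0.01,0.03,0,0]], claw=-1)

```text
clock: 30.6
position: [0.6197, 0.1319, 0.2422]
orientation: [1.0, 0.029, 0.0, 0.0]
contact_force: [0.2, 0.2, -0.1]
finger_gap: 0.0851
```

```bash
python3 - <<'E'
from h import *
snap("wrist","wrist12");snap("side","side12");snap("scene","scene12")
K=AX+.06*(np.cos(np.pi+4.189)*ex+np.sin(np.pi+4.189)*ey);K[2]=.25;print(K)
delta(K)
E
```

```text
[0.67268571 0.00976001 0.25      ]
clock 30.75 pos [0.6199 0.1323 0.242 ] xaxis ang 0.0553 want turn(tool z) -0.0027 gap 0.0853 F [-0.   0.2  0.3] q [-0.52  0.57  0.33  1.6  -0.21  1.   -1.64]
tool delta [ 0.0459  0.1253 -0.0079]
```

View pics/wrist12.png

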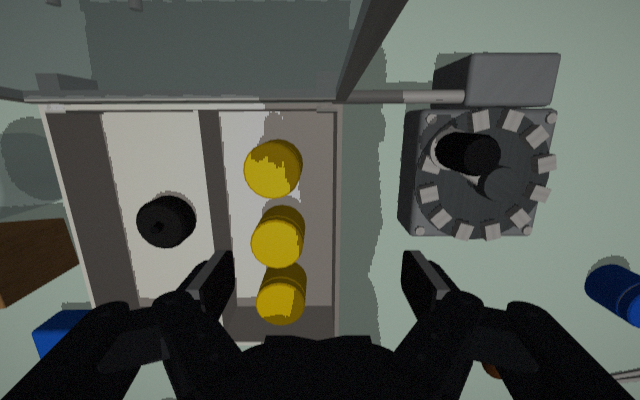

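View pics/side12.png

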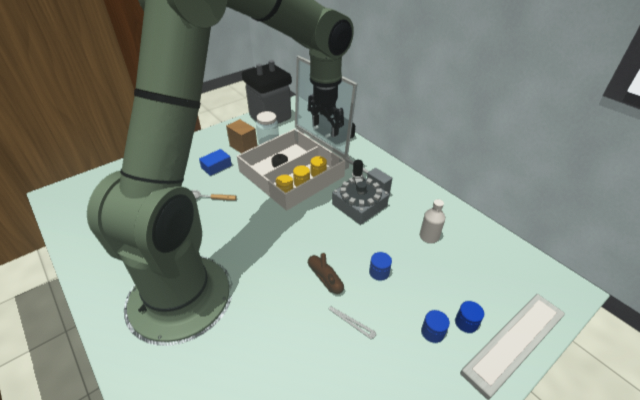

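View pics/scene12.png

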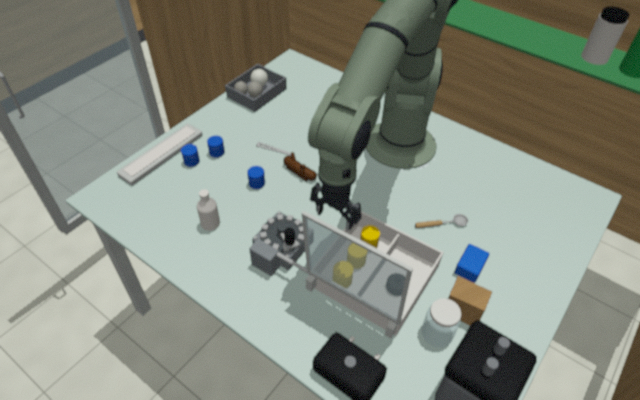

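All goods are in: three upright yellows in the right bay (wrist (272,168), (277,240), (280,300)) and the airstone in the left bay (165,222). Next is the knob, at wrist (485,153).

Emit:
arm_command(increments=[[0.01,0.03,0,0],[0.012,0.03,0,0],[0.012,0.03,0,0],[0.012,0.02,0,0],[0,0.014,0,0],[0,0,0,-0.003],[0,0,0,0],[0,0,0,0]])

```text
clock: 31.55
position: [0.6721, 0.0154, 0.2414]
orientation: [0.999, 0.032, -0.0, -0.0]
contact_force: [0.3, 0.4, 0.0]
finger_gap: 0.0853
```

```bash
python3 - <<'E'
from h import *
c=load("wrist12");print("top est",onz(c,487,153,.146))
snap("wrist","wrist13")
K=AX+.06*(np.cos(np.pi+4.189)*ex+np.sin(np.pi+4.189)*ey);K[2]=.134
delta(K)
E
```

```text
top est [0.67425178 0.00779135 0.146     ]
clock 31.6 pos [0.6722 0.0152 0.2414] xaxis ang 0.0635 want turn(tool z) 0.0055 gap 0.0856 F [-0.1  0.1 -0. ] q [-0.31  0.64  0.33  1.49 -0.22  1.05 -1.44]
tool delta [0.0002 0.0055 0.1074]
```

View pics/wrist13.png

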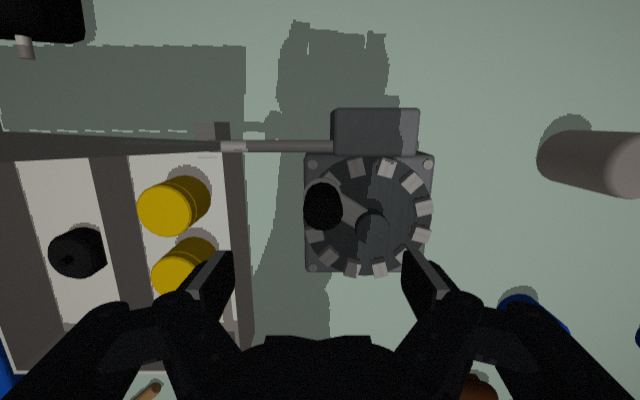

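```bash
python3 - <<'E'
from h import *
c=load("wrist13");im=c["pixels"]
cr=np.clip(im[130:290,280:450].astype(float)*2.5,0,255).astype(np.uint8)
cv2.imwrite("pics/w.png",cv2.resize(cr,None,fx=3.7,fy=3.7,interpolation=cv2.INTER_CUBIC))
m=cv2.inRange(cv2.cvtColor(im,cv2.COLOR_BGR2GRAY)[180:235,295:350],0,22)
n,l,st,ce=cv2.connectedComponentsWithStats(m);print(st,ce)
print(onz(c,323,206,.12),onz(c,322,210,.146))
E
```

```text
[[   0    0   55   55 1524]
 [   8    3   40   48 1501]] [[26.66207349 27.11286089]
 [27.3431046  26.88540973]]
[0.67055793 0.01030212 0.12      ] [0.67504909 0.01186633 0.146     ]
```

View pics/w.png

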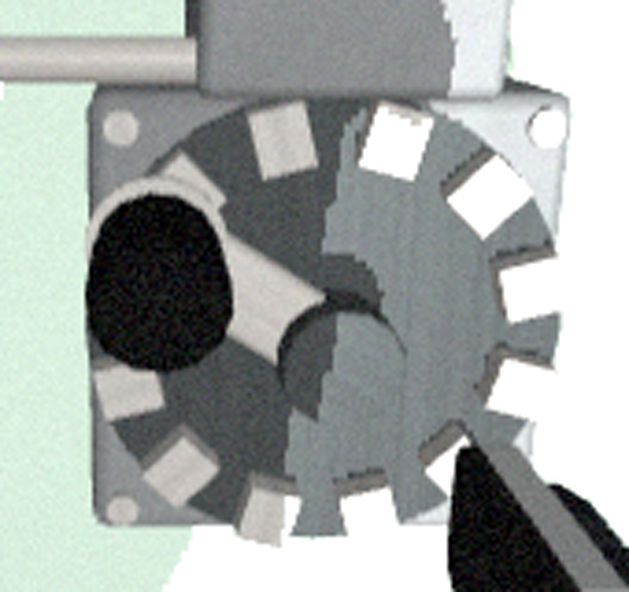

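Emit:
arm_command(increments=[[0,0.005,0.01,0.003],[0,0,0.02,0],[0,0,0.02,0],[0,0,0.02,0],[0,0,0.02,0],[0,0,0.015,0],[0,0,0.003,0],[0,0,0,0]])

```text
clock: 32.4
position: [0.6727, 0.0084, 0.133]
orientation: [1.0, 0.029, -0.0, 0.0]
contact_force: [-0.4, 0.7, -0.7]
finger_gap: 0.0854
```

```bash
python3 - <<'E'
from h import *
delta([.6718,.010,.134])
snap("wrist","wrist14")
E
```

```text
clock 32.4 pos [0.6727 0.0084 0.133 ] xaxis ang 0.0587 want turn(tool z) 0.0007 gap 0.0854 F [-0.4  0.7 -0.7] q [-0.28  0.76  0.29  1.57 -0.26  0.85 -1.41]
tool delta [-0.0008 -0.0016 -0.001 ]
```

View pics/wrist14.png

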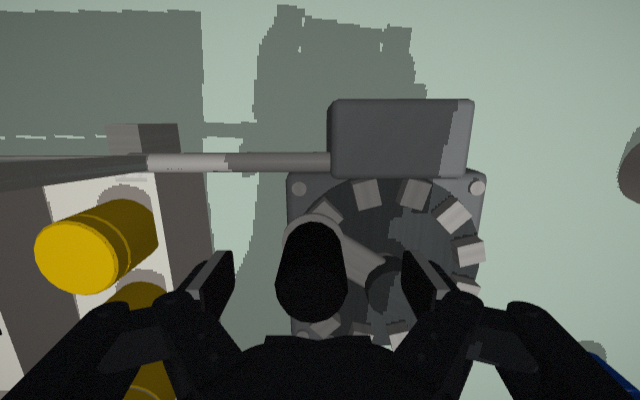

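The knob (311,272) sits about 3 mm left of the finger centre (318). I'll centre on it, then close.

Emit:
arm_command(increments=[[0,-0.003,0,0],[0,0,0,0],[0,0,0,0],[0,0,0,0],[0,0,0,0],[0,0,0,0],[0,0,0,0],[0,0,0,0]])

```text
clock: 33.25
position: [0.6726, 0.0114, 0.1333]
orientation: [1.0, 0.029, -0.0, 0.0]
contact_force: [-0.7, -0.7, 0.4]
finger_gap: 0.0855
```

Emit:
arm_command(increments=[[0,0,0,0],[0,0,0,0],[0,0,0,0],[0,0,0,0],[0,0,0,0],[0,0,0,0],[0,0,0,0],[0,0,0,0]], claw=1)

```text
clock: 34.05
position: [0.6727, 0.0114, 0.1334]
orientation: [1.0, 0.029, 0.0, 0.0]
contact_force: [-0.5, 0.9, 3.5]
finger_gap: 0.0317
```

```bash
python3 - <<'E'
from h import *
delta([.6718,.010,.134])
snap("wrist","wrist15")
E
```

```text
clock 34.05 pos [0.6727 0.0114 0.1334] xaxis ang 0.0588 want turn(tool z) 0.0008 gap 0.0317 F [-0.5  0.9  3.5] q [-0.28  0.76  0.29  1.57 -0.26  0.85 -1.41]
tool delta [-0.0009  0.0014 -0.0006]
```

View pics/wrist15.png

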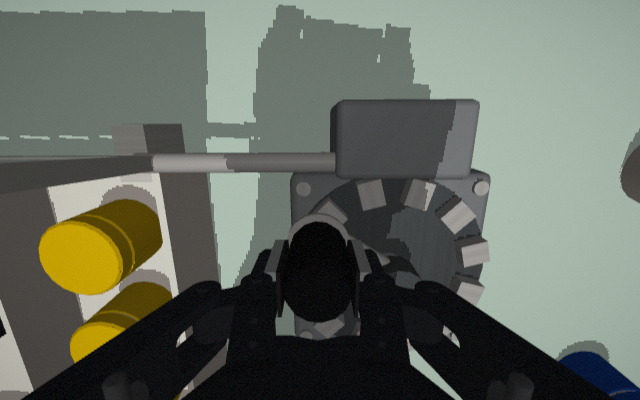

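Emit:
arm_command(increments=[[0,0,-0.002,0],[0,0,-0.003,0],[0,0,-0.003,0],[0,0,-0.003,0],[0,0,-0.003,0],[0,0,-0.002,0],[0,0,0,0],[0,0,0,0]])

```text
clock: 34.9
position: [0.6726, 0.0114, 0.1493]
orientation: [1.0, 0.029, -0.0, 0.0]
contact_force: [2.3, -2.4, -4.1]
finger_gap: 0.0317
```

```bash
cat >> h.py <<'E'
AX=AX+.0016*ey
def knob(z=.1495,dth=.05,n=8):
    s=get_state();p=s["position"];d=p-AX;th=np.arctan2(d@ey,d@ex);cr=(th-np.pi)%(2*np.pi)
    if cr>5.5: cr-=2*np.pi
    F=s["contact_force"];er=(d-d[2]*np.array([0,0,1]));r=np.linalg.norm(er);er=er/r;et=np.array([-er[1],er[0],0])
    print("clk",round(s["clock"],2),"pos",p.round(4),"crank",round(cr,4),"notch",round(cr/0.5236,3),"r",round(r,4),"Fr",round(F@er,1),"Ft",round(F@et,1),"Fz",round(F[2],1),"gap",round(s["finger_gap"],4),"yawerr",round(Ro.from_quat(s["orientation"]).as_euler("zyx")[0]-YAW,4),"q",s["q"].round(2))
    return cr
E
python3 - <<'E'
from h import *
knob()
snap("side","side16");snap("wrist","wrist16")
E
```

```text
clk 34.9 pos [0.6726 0.0114 0.1493] crank 4.1896 notch 8.002 r 0.06 Fr -1.1 Ft -3.1 Fz -4.1 gap 0.0317 yawerr -0.1167 q [-0.29  0.74  0.29  1.56 -0.25  0.88 -1.41]
```

View pics/wrist16.png

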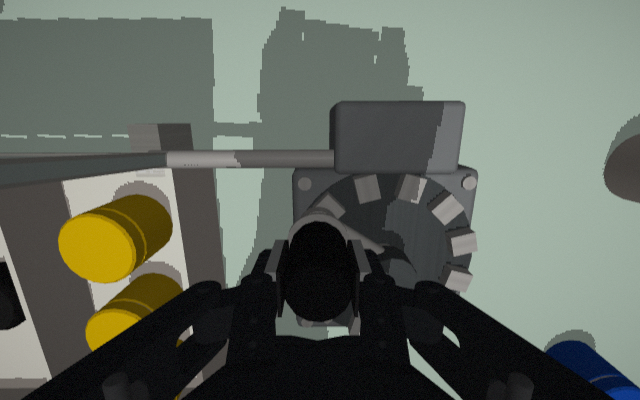

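View pics/side16.png

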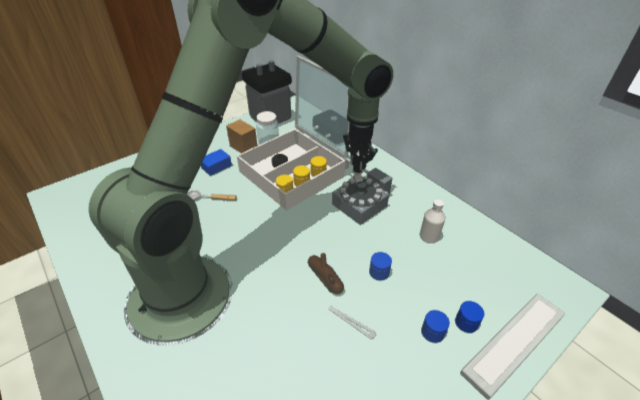

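```bash
python3 - <<'E'
import numpy as np
th=4.189-np.arange(0,106)*0.0399+np.pi
P=np.stack([.06*np.cos(th),-.06*np.sin(th)],1).round(4)
D=np.diff(P,axis=0).round(4)
for k in range(0,len(D),8): print(k//8,[list(map(float,r))+[0,0] for r in D[k:k+8]],"end crank",round(th[min(k+8,105)]-np.pi,3))
E
```

```text
0 [[0.002, 0.0013, 0, 0], [0.002, 0.0013, 0, 0], [0.002, 0.0014, 0, 0], [0.0019, 0.0015, 0, 0], [0.0018, 0.0015, 0, 0], [0.0018, 0.0016, 0, 0], [0.0017, 0.0017, 0, 0], [0.0016, 0.0018, 0, 0]] end crank 3.87
1 [[0.0015, 0.0018, 0, 0], [0.0015, 0.0019, 0, 0], [0.0014, 0.0019, 0, 0], [0.0014, 0.002, 0, 0], [0.0012, 0.002, 0, 0], [0.0012, 0.0021, 0, 0], [0.0011, 0.0022, 0, 0], [0.001, 0.0021, 0, 0]] end crank 3.551
2 [[0.0009, 0.0023, 0, 0], [0.0008, 0.0022, 0, 0], [0.0007, 0.0023, 0, 0], [0.0006, 0.0023, 0, 0], [0.0006, 0.0023, 0, 0], [0.0004, 0.0024, 0, 0], [0.0004, 0.0023, 0, 0], [0.0003, 0.0024, 0, 0]] end crank 3.231
3 [[0.0001, 0.0024, 0, 0], [0.0001, 0.0024, 0, 0], [0.0, 0.0024, 0, 0], [-0.0001, 0.0024, 0, 0], [-0.0003, 0.0024, 0, 0], [-0.0003, 0.0023, 0, 0], [-0.0004, 0.0024, 0, 0], [-0.0005, 0.0023, 0, 0]] end crank 2.912
4 [[-0.0006, 0.0024, 0, 0], [-0.0006, 0.0023, 0, 0], [-0.0008, 0.0022, 0, 0], [-0.0009, 0.0023, 0, 0], [-0.0009, 0.0022, 0, 0], [-0.0011, 0.0021, 0, 0], [-0.0011, 0.0021, 0, 0], [-0.0012, 0.0021, 0, 0]] end crank 2.593
5 [[-0.0013, 0.002, 0, 0], [-0.0014, 0.002
[... 1078 characters left out ...]
, 0, 0], [-0.0019, -0.0015, 0, 0], [-0.0019, -0.0015, 0, 0], [-0.0018, -0.0015, 0, 0], [-0.0017, -0.0017, 0, 0], [-0.0017, -0.0017, 0, 0], [-0.0016, -0.0017, 0, 0], [-0.0015, -0.0019, 0, 0]] end crank 0.678
11 [[-0.0015, -0.0019, 0, 0], [-0.0014, -0.0019, 0, 0], [-0.0013, -0.002, 0, 0], [-0.0012, -0.0021, 0, 0], [-0.0012, -0.0021, 0, 0], [-0.001, -0.0021, 0, 0], [-0.001, -0.0022, 0, 0], [-0.0009, -0.0022, 0, 0]] end crank 0.359
12 [[-0.0008, -0.0023, 0, 0], [-0.0007, -0.0023, 0, 0], [-0.0006, -0.0023, 0, 0], [-0.0005, -0.0023, 0, 0], [-0.0004, -0.0024, 0, 0], [-0.0004, -0.0024, 0, 0], [-0.0002, -0.0023, 0, 0], [-0.0002, -0.0024, 0, 0]] end crank 0.039
13 [[0.0, -0.0024, 0, 0]] end crank -0.0
```

Emit:
arm_command(increments=[[0.002,0.0013,0,0],[0.002,0.0013,0,0],[0.002,0.0014,0,0],[0.0019,0.0015,0,0],[0.0018,0.0015,0,0],[0.0018,0.0016,0,0],[0.0017,0.0017,0,0],[0.0016,0.0018,0,0]])

```text
clock: 35.8
position: [0.6879, -0.0004, 0.1491]
orientation: [1.0, 0.029, -0.0, 0.0]
contact_force: [-2.3, -6.3, -3.7]
finger_gap: 0.0318
```

```bash
python3 - <<'E'
from h import *
knob()
snap("wrist","wrist17")
E
```

```text
clk 35.8 pos [ 6.879e-01 -4.000e-04  1.491e-01] crank 3.8653 notch 7.382 r 0.0595 Fr -6.1 Ft -2.9 Fz -3.7 gap 0.0318 yawerr -0.1164 q [-0.26  0.76  0.29  1.52 -0.26  0.91 -1.4 ]
```

View pics/wrist17.png

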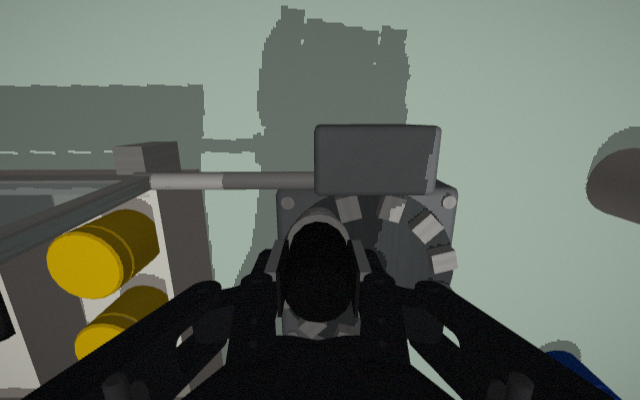

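Emit:
arm_command(increments=[[0.0015,0.0018,0,0],[0.0015,0.0019,0,0],[0.0014,0.0019,0,0],[0.0014,0.002,0,0],[0.0012,0.002,0,0],[0.0012,0.0021,0,0],[0.0011,0.0022,0,0],[0.001,0.0021,0,0]])

```text
clock: 36.65
position: [0.6985, -0.0161, 0.1488]
orientation: [1.0, 0.029, -0.001, 0.0]
contact_force: [-5.8, -6.8, -4.2]
finger_gap: 0.0314
```

```bash
python3 - <<'E'
from h import *
knob()
snap("side","side18");snap("scene","scene18")
E
```

```text
clk 36.65 pos [ 0.6985 -0.0161  0.1488] crank 3.5437 notch 6.768 r 0.0589 Fr -8.2 Ft -3.5 Fz -4.2 gap 0.0314 yawerr -0.1162 q [-0.24  0.78  0.29  1.48 -0.26  0.92 -1.38]
```

View pics/scene18.png

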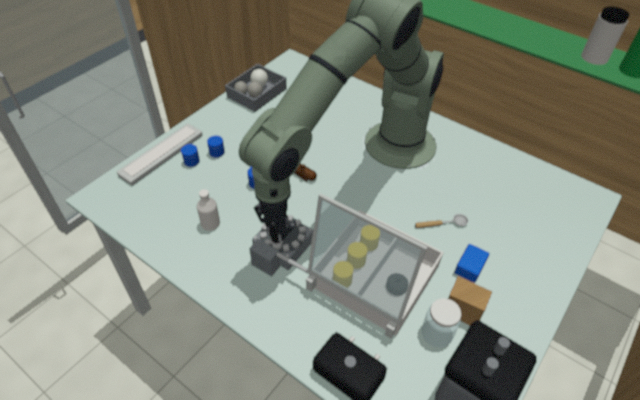

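View pics/side18.png

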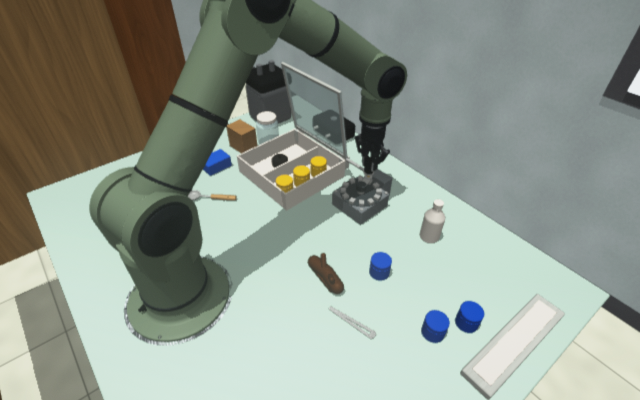

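Emit:
arm_command(increments=[[0.0007,0.0023,-0.0002,0],[0.0006,0.0022,0,0],[0.0005,0.0023,-0.0002,0],[0.0004,0.0023,0,0],[0.0004,0.0023,0,0],[0.0003,0.0024,0,0],[0.0003,0.0023,0,0],[0.0002,0.0024,0,0]])

```text
clock: 37.55
position: [0.7032, -0.0339, 0.1493]
orientation: [1.0, 0.029, -0.001, 0.0]
contact_force: [-2.8, -5.3, -4.1]
finger_gap: 0.0314
```

Emit:
arm_command(increments=[[0.0001,0.0024,0,0],[0.0001,0.0024,0,0],[0,0.0024,0,0],[-0.0001,0.0024,0,0],[-0.0003,0.0024,0,0],[-0.0003,0.0023,0,0],[-0.0004,0.0024,0,0],[-0.0005,0.0023,0,0]])

```text
clock: 38.35
position: [0.7025, -0.0529, 0.1491]
orientation: [1.0, 0.029, -0.001, 0.0]
contact_force: [-5.1, -3.9, -5.2]
finger_gap: 0.0316
```

```bash
python3 - <<'E'
from h import *
knob()
snap("side","side19")
E
```

```text
clk 38.35 pos [ 0.7025 -0.0529  0.1491] crank 2.8993 notch 5.537 r 0.0578 Fr -4.3 Ft -4.7 Fz -5.2 gap 0.0316 yawerr -0.1165 q [-0.18  0.78  0.29  1.46 -0.25  0.94 -1.33]
```

View pics/side19.png

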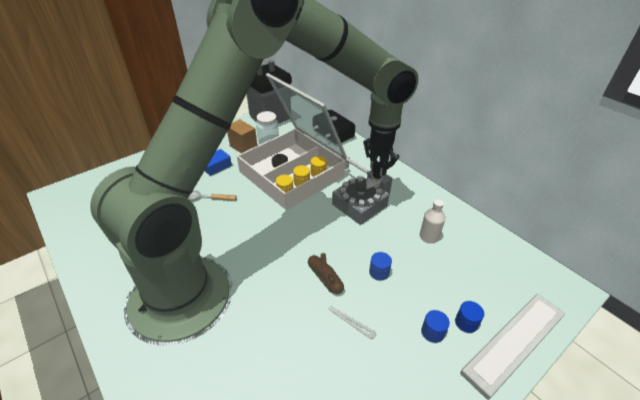

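Emit:
arm_command(increments=[[-0.0006,0.0024,0,0],[-0.0006,0.0023,0,0],[-0.0008,0.0022,0,0],[-0.0009,0.0023,0,0],[-0.0009,0.0022,0,0],[-0.0011,0.0021,0,0],[-0.0011,0.0021,0,0],[-0.0012,0.0021,0,0]])

```text
clock: 39.2
position: [0.696, -0.0705, 0.149]
orientation: [1.0, 0.029, -0.002, -0.0]
contact_force: [-8.5, -2.8, -5.0]
finger_gap: 0.0318
```

```bash
python3 - <<'E'
from h import *
knob()
E
```

```text
clk 39.2 pos [ 0.696  -0.0705  0.149 ] crank 2.572 notch 4.912 r 0.0578 Fr -6.0 Ft -6.6 Fz -5.0 gap 0.0318 yawerr -0.1166 q [-0.15  0.78  0.29  1.48 -0.25  0.93 -1.3 ]
```

Emit:
arm_command(increments=[[-0.0013,0.002,0,0],[-0.0014,0.002,0,0],[-0.0014,0.0019,0,0],[-0.0015,0.0018,0,0],[-0.0016,0.0018,0,0],[-0.0017,0.0017,0,0],[-0.0017,0.0017,0,0],[-0.0018,0.0016,0,0]])

```text
clock: 40.0
position: [0.6844, -0.0853, 0.1489]
orientation: [1.0, 0.029, -0.002, -0.001]
contact_force: [-8.4, -0.5, -4.2]
finger_gap: 0.032
```

```bash
python3 - <<'E'
from h import *
knob()
snap("side","side20")
E
```

```text
clk 40.0 pos [ 0.6844 -0.0853  0.1489] crank 2.2453 notch 4.288 r 0.0579 Fr -5.3 Ft -6.5 Fz -4.2 gap 0.032 yawerr -0.1168 q [-0.13  0.76  0.29  1.51 -0.25  0.91 -1.28]
```

View pics/side20.png

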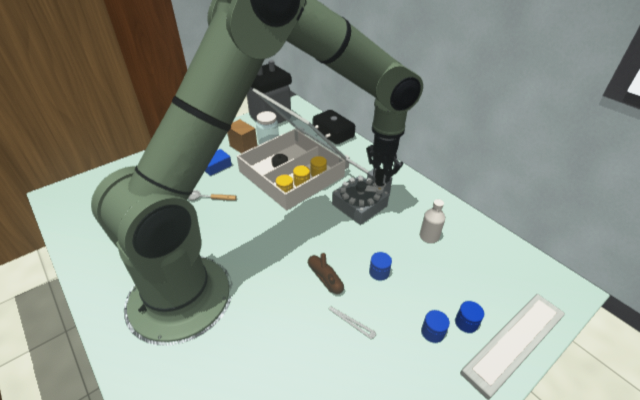

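Forces are small and the lid is following. Continuing.

Emit:
arm_command(increments=[[-0.0019,0.0015,0,0],[-0.0019,0.0014,0,0],[-0.002,0.0014,0,0],[-0.002,0.0013,0,0],[-0.0021,0.0012,0,0],[-0.0021,0.0011,0,0],[-0.0021,0.001,0,0],[-0.0022,0.0009,0,0]])

```text
clock: 40.85
position: [0.6687, -0.0957, 0.149]
orientation: [1.0, 0.03, -0.002, -0.001]
contact_force: [-7.7, 1.5, -4.1]
finger_gap: 0.0322
```

```bash
python3 - <<'E'
from h import *
knob()
E
```

```text
clk 40.85 pos [ 0.6687 -0.0957  0.149 ] crank 1.9204 notch 3.668 r 0.0582 Fr -4.4 Ft -6.5 Fz -4.1 gap 0.0322 yawerr -0.1171 q [-0.12  0.74  0.29  1.55 -0.25  0.89 -1.26]
```

Emit:
arm_command(increments=[[-0.0023,0.0009,0,0],[-0.0022,0.0007,0,0],[-0.0023,0.0007,0,0],[-0.0024,0.0006,0,0],[-0.0023,0.0005,0,0],[-0.0024,0.0004,0,0],[-0.0023,0.0003,0,0],[-0.0024,0.0002,0,0]])

```text
clock: 41.65
position: [0.6505, -0.1008, 0.149]
orientation: [1.0, 0.03, -0.002, -0.001]
contact_force: [-7.7, 2.7, -4.2]
finger_gap: 0.0317
```

```bash
python3 - <<'E'
from h import *
knob()
snap("side","side21");snap("scene","scene21")
E
```

```text
clk 41.65 pos [ 0.6505 -0.1008  0.149 ] crank 1.5953 notch 3.047 r 0.0587 Fr -3.3 Ft -7.5 Fz -4.2 gap 0.0317 yawerr -0.1172 q [-0.12  0.72  0.29  1.6  -0.25  0.86 -1.25]
```

View pics/scene21.png

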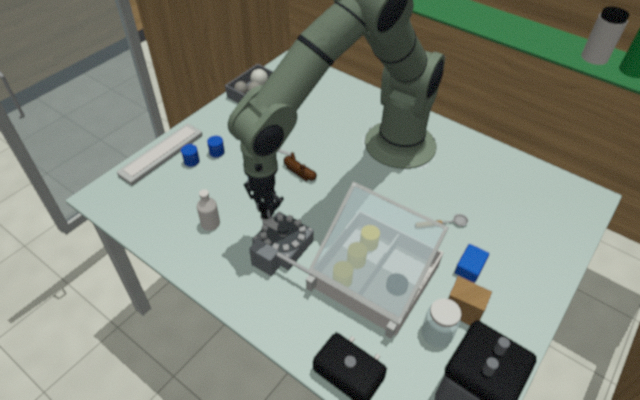

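Emit:
arm_command(increments=[[-0.0024,0.0001,0,0],[-0.0024,0,0,0],[-0.0024,-0.0001,0,0],[-0.0024,-0.0002,0,0],[-0.0024,-0.0002,0,0],[-0.0023,-0.0004,0,0],[-0.0024,-0.0005,0,0],[-0.0023,-0.0005,0,0]])

```text
clock: 42.55
position: [0.6315, -0.0999, 0.1491]
orientation: [1.0, 0.03, -0.002, -0.001]
contact_force: [-7.7, 2.7, -3.9]
finger_gap: 0.0316
```

```bash
python3 - <<'E'
from h import *
knob()
E
```

```text
clk 42.55 pos [ 0.6315 -0.0999  0.1491] crank 1.2709 notch 2.427 r 0.0593 Fr -0.7 Ft -8.1 Fz -3.9 gap 0.0316 yawerr -0.1174 q [-0.12  0.69  0.29  1.66 -0.25  0.83 -1.24]
```

Emit:
arm_command(increments=[[-0.0023,-0.0007,0,0],[-0.0023,-0.0007,0,0],[-0.0022,-0.0009,0,0],[-0.0022,-0.0009,0,0],[-0.0022,-0.001,0,0],[-0.0021,-0.0011,0,0],[-0.0021,-0.0012,0,0],[-0.0021,-0.0012,0,0]])

```text
clock: 43.35
position: [0.6136, -0.093, 0.1491]
orientation: [1.0, 0.03, -0.002, -0.001]
contact_force: [-6.9, 4.3, -4.6]
finger_gap: 0.0318
```

```bash
python3 - <<'E'
from h import *
knob()
snap("side","side22");snap("wrist","wrist22")
E
```

```text
clk 43.35 pos [ 0.6136 -0.093   0.1491] crank 0.9493 notch 1.813 r 0.06 Fr 0.1 Ft -8.1 Fz -4.6 gap 0.0318 yawerr -0.1175 q [-0.13  0.66  0.29  1.71 -0.25  0.81 -1.25]
```

View pics/wrist22.png

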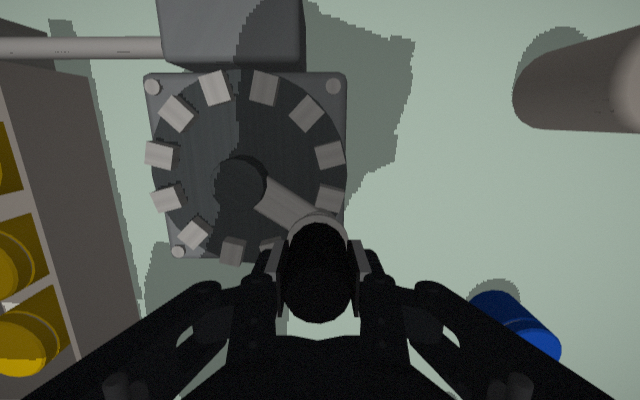

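Emit:
arm_command(increments=[[-0.002,-0.0013,0,0],[-0.0019,-0.0015,0,0],[-0.0019,-0.0015,0,0],[-0.0018,-0.0015,0,0],[-0.0017,-0.0017,0,0],[-0.0017,-0.0017,0,0],[-0.0016,-0.0017,0,0],[-0.0015,-0.0019,0,0]])

```text
clock: 44.25
position: [0.5988, -0.0809, 0.1491]
orientation: [1.0, 0.03, -0.002, -0.001]
contact_force: [-6.8, 5.8, -4.0]
finger_gap: 0.0317
```

```bash
python3 - <<'E'
from h import *
knob()
E
```

```text
clk 44.25 pos [ 0.5988 -0.0809  0.1491] crank 0.6308 notch 1.205 r 0.0607 Fr 1.6 Ft -8.8 Fz -4.0 gap 0.0317 yawerr -0.1177 q [-0.16  0.64  0.29  1.76 -0.24  0.78 -1.26]
```

Emit:
arm_command(increments=[[-0.0015,-0.0019,0,0],[-0.0014,-0.0019,0,0],[-0.0013,-0.002,0,0],[-0.0012,-0.0021,0,0],[-0.0012,-0.0021,0,0],[-0.001,-0.0021,0,0],[-0.001,-0.0022,0,0],[-0.0009,-0.0022,0,0]])

```text
clock: 45.05
position: [0.5885, -0.0646, 0.1492]
orientation: [1.0, 0.03, -0.001, -0.001]
contact_force: [-5.1, 6.1, -4.3]
finger_gap: 0.0315
```

```bash
python3 - <<'E'
from h import *
knob()
E
```

```text
clk 45.05 pos [ 0.5885 -0.0646  0.1492] crank 0.3145 notch 0.601 r 0.0614 Fr 2.5 Ft -7.5 Fz -4.3 gap 0.0315 yawerr -0.118 q [-0.19  0.62  0.29  1.79 -0.24  0.77 -1.28]
```

Emit:
arm_command(increments=[[-0.0008,-0.0023,0,0],[-0.0007,-0.0023,0,0],[-0.0006,-0.0023,0,0],[-0.0005,-0.0023,0,0],[-0.0004,-0.002,0,0],[-0.0002,-0.002,0,0],[-0.0001,-0.0015,0,0],[0,-0.001,0,0]])

```text
clock: 45.85
position: [0.5843, -0.0488, 0.1492]
orientation: [1.0, 0.03, -0.002, -0.001]
contact_force: [-7.5, 7.5, -3.7]
finger_gap: 0.0317
```

```bash
python3 - <<'E'
from h import *
knob()
snap("side","side23");snap("wrist","wrist23")
E
```

```text
clk 45.85 pos [ 0.5843 -0.0488  0.1492] crank 0.048 notch 0.092 r 0.0617 Fr 6.7 Ft -8.3 Fz -3.7 gap 0.0317 yawerr -0.1183 q [-0.22  0.62  0.29  1.81 -0.24  0.76 -1.31]
```

View pics/side23.png

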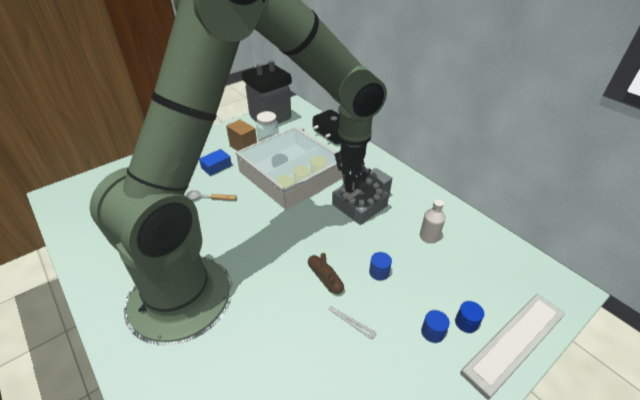

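View pics/wrist23.png

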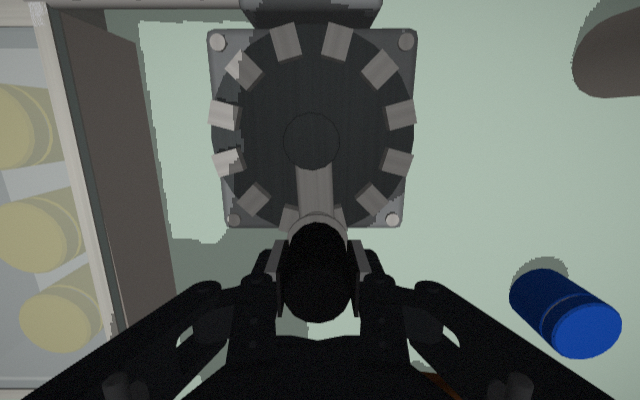

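Emit:
arm_command(increments=[[0,-0.0007,0,0],[0,-0.0007,0,0],[0,-0.0007,0,0],[0,-0.0005,0,0],[0,-0.0005,0,0],[0,0,0,0],[0,0,0,0],[0,0,0,0]])

```text
clock: 46.75
position: [0.5841, -0.0457, 0.1492]
orientation: [1.0, 0.03, -0.002, -0.001]
contact_force: [-7.4, 7.5, -3.3]
finger_gap: 0.0322
```

```bash
python3 - <<'E'
from h import *
knob()
E
```

```text
clk 46.75 pos [ 0.5841 -0.0457  0.1492] crank -0.0017 notch -0.003 r 0.0617 Fr 7.0 Ft -7.9 Fz -3.3 gap 0.0322 yawerr -0.1183 q [-0.22  0.62  0.29  1.81 -0.24  0.76 -1.31]
```

Emit:
arm_command(increments=[[-0.0005,-0.0005,0,0],[-0.0005,-0.0005,0,0],[0,-0.0005,0,0],[0,-0.0005,0,0],[0,0,0,0],[0,0,0,0],[0,0,0,0],[0,0,0,0]])

```text
clock: 47.55
position: [0.5837, -0.045, 0.1495]
orientation: [1.0, 0.03, -0.001, -0.001]
contact_force: [-3.9, 5.4, -3.7]
finger_gap: 0.0319
```

```bash
python3 - <<'E'
from h import *
knob()
E
```

```text
clk 47.55 pos [ 0.5837 -0.045   0.1495] crank -0.0136 notch -0.026 r 0.062 Fr 3.6 Ft -5.6 Fz -3.7 gap 0.0319 yawerr -0.1175 q [-0.22  0.61  0.29  1.81 -0.24  0.75 -1.32]
```

Emit:
arm_command(increments=[[0,-0.0008,0,0],[0,-0.0008,0,0],[0,-0.0008,0,0],[0,0,0,0],[0,0,0,0],[0,0,0,0],[0,0,0,0],[0,0,0,0]])

```text
clock: 48.35
position: [0.5837, -0.0444, 0.1497]
orientation: [1.0, 0.029, -0.0, 0.0]
contact_force: [-3.8, -2.5, -3.5]
finger_gap: 0.0316
```

```bash
python3 - <<'E'
from h import *
knob()
E
```

```text
clk 48.35 pos [ 0.5837 -0.0444  0.1497] crank -0.0231 notch -0.044 r 0.062 Fr 3.9 Ft 2.4 Fz -3.5 gap 0.0316 yawerr -0.1161 q [-0.23  0.61  0.29  1.81 -0.24  0.75 -1.32]
```

Emit:
arm_command(increments=[[0,0,0.001,0],[0,0,0.001,0],[0,0,0.001,0],[0,0,0.001,0],[0,0,0.001,0],[0,0,0.001,0],[0,0,0.001,0],[0,0,0,0]])

```text
clock: 49.15
position: [0.5837, -0.0444, 0.1426]
orientation: [1.0, 0.029, -0.0, 0.0]
contact_force: [-4.4, -2.9, -3.3]
finger_gap: 0.0315
```

```bash
python3 - <<'E'
from h import *
knob()
E
```

```text
clk 49.15 pos [ 0.5837 -0.0444  0.1426] crank -0.0239 notch -0.046 r 0.062 Fr 4.5 Ft 2.7 Fz -3.3 gap 0.0315 yawerr -0.1162 q [-0.22  0.62  0.29  1.81 -0.25  0.74 -1.32]
```

Emit:
arm_command(increments=[[0,0,0.002,0],[0,0,0.002,0],[0,0,0.002,0],[0,0,0.002,0],[0,0,0.001,0],[0,0,0,0],[0,0,0,0],[0,0,0,0]])

```text
clock: 49.95
position: [0.5837, -0.0444, 0.1337]
orientation: [1.0, 0.029, -0.0, 0.0]
contact_force: [-4.4, -3.7, -3.4]
finger_gap: 0.0318
```

```bash
python3 - <<'E'
from h import *
knob()
snap("side","side24")
E
```

```text
clk 49.95 pos [ 0.5837 -0.0444  0.1337] crank -0.0238 notch -0.045 r 0.062 Fr 4.5 Ft 3.5 Fz -3.4 gap 0.0318 yawerr -0.1161 q [-0.22  0.64  0.28  1.82 -0.25  0.72 -1.31]
```

Emit:
arm_command(increments=[[0,0,0.0005,0],[0,0,0.0005,0],[0,0,0.0005,0],[0,0,0,0],[0,0,0,0],[0,0,0,0],[0,0,0,0],[0,0,0,0]])

```text
clock: 50.8
position: [0.5839, -0.0445, 0.1331]
orientation: [1.0, 0.029, 0.0, 0.0]
contact_force: [-9.5, -2.0, 14.0]
finger_gap: 0.0315
```

```bash
python3 - <<'E'
from h import *
knob()
E
```

```text
clk 50.8 pos [ 0.5839 -0.0445  0.1331] crank -0.0225 notch -0.043 r 0.0618 Fr 9.5 Ft 1.6 Fz 14.0 gap 0.0315 yawerr -0.116 q [-0.22  0.64  0.28  1.82 -0.25  0.72 -1.31]
```

The pawl is down on its seat (Fz went from -3 to +14 N at the original home height of 0.133). Letting go and rising straight up.

Emit:
arm_command(increments=[[0,0,0,0],[0,0,0,0],[0,0,0,0],[0,0,0,0],[0,0,0,0],[0,0,0,0],[0,0,0,0],[0,0,0,0]], claw=-1)

```text
clock: 51.6
position: [0.5839, -0.0437, 0.1322]
orientation: [1.0, 0.029, 0.0, 0.0]
contact_force: [0.4, -0.3, 0.3]
finger_gap: 0.0855
```

Emit:
arm_command(increments=[[0,0,-0.01,0],[0,0,-0.02,0],[0,0,-0.03,0],[0,0,-0.03,0],[0,0,-0.03,0],[0,0,-0.02,0],[0,0,0,0],[0,0,0,0]])

```text
clock: 52.4
position: [0.5838, -0.0437, 0.2726]
orientation: [1.0, 0.029, 0.0, -0.0]
contact_force: [-0.3, -0.1, -0.2]
finger_gap: 0.0854
```

Emit:
arm_command(increments=[[0,0.03,0,0],[0,0.03,0,0],[0,0.03,0,0],[0,0.03,0,0],[0,0.03,0,0],[0,0,0,0],[0,0,0,0],[0,0,0,0]])

```text
clock: 53.2
position: [0.5926, -0.1924, 0.2716]
orientation: [1.0, 0.03, -0.0, -0.0]
contact_force: [0.2, -0.1, 0.4]
finger_gap: 0.0852
```

```bash
python3 - <<'E'
from h import *
s=get_state();print(s["clock"],s["position"],s["contact_force"],s["finger_gap"])
w=snap("wrist","wrist25");S=snap("side","side25");C=snap("scene","scene25")
a=np.array(S["pixels"],dtype=np.uint8)[100:230,220:410];cv2.imwrite("pics/a.png",cv2.resize(a,None,fx=4,fy=4,interpolation=cv2.INTER_CUBIC))
a=np.array(C["pixels"],dtype=np.uint8)[190:340,230:460];cv2.imwrite("pics/b.png",cv2.resize(a,None,fx=3.4,fy=3.4,interpolation=cv2.INTER_CUBIC))
K=AX-.0015*ex-.06*ex
for n,c in(("side",S),("scene",C),("wrist",w)): print(n,"exp knob mid",proj(c,[*K[:2],.120]).round(1),"top",proj(c,[*K[:2],.146]).round(1),"if on tooth top",proj(c,[*K[:2],.158]).round(1))
E
```

```text
53.2 [ 0.592634   -0.19244984  0.27160635] [ 0.15739322 -0.06690744  0.42493222] 0.0852457403878153
side exp knob mid [349.2 186.7] top [349.7 180.4] if on tooth top [349.9 177.5]
scene exp knob mid [292.7 208.9] top [292.5 203.3] if on tooth top [292.4 200.7]
wrist exp knob mid [167.9 194.7] top [153.1 202. ] if on tooth top [145.3 205.9]
```

View pics/a.png

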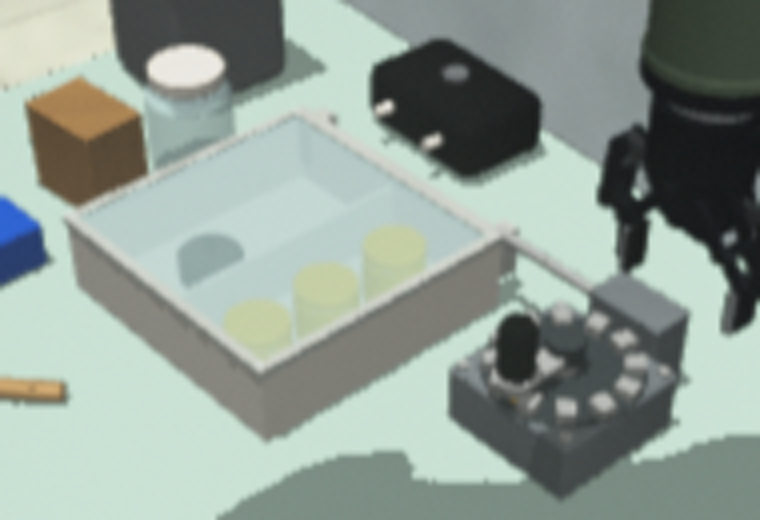

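View pics/b.png

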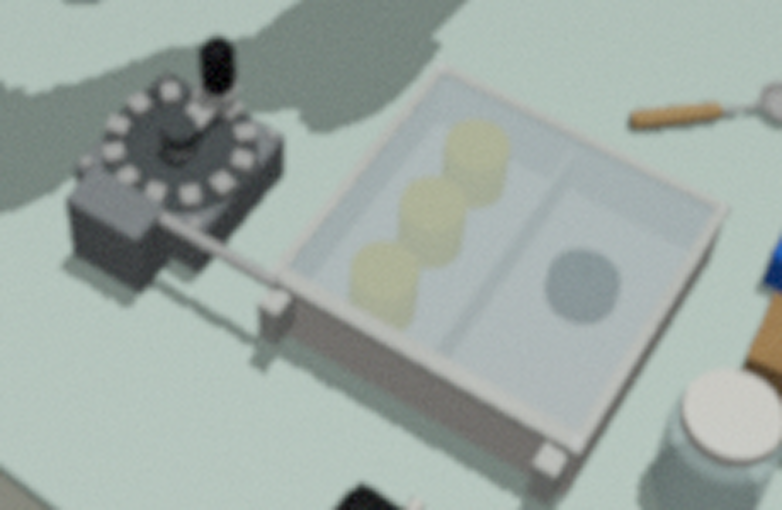

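View pics/wrist25.png

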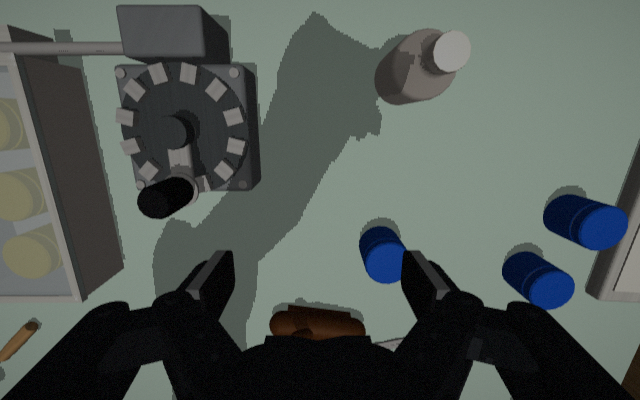

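The lid lies flat on the rim. The knob's middle in the side view is about (349,187), against (349,187) predicted for crank 0 with the pawl home. The bystanders haven't moved. Handing in.

```bash
python3 -c "
from station import hand_in
print(hand_in())"
```

```text
the job is handed in; nothing more can be done
None
```

The job is done and handed in at about 53 s of the 210 s allowed; no verdict was reported.

- **Goods:** All three yellow canisters stand upright in the right-hand bay. The only airstone I could find is in the left-hand bay. The blue look-alikes and the other things on the shelf were left alone.
- **Lid and winch:** I gripped the knob, lifted the pawl about 16 mm and turned the crank back at about 0.4 rad/s to the end stop, with only about 3–9 N of load at the knob. I then lowered the pawl into its notch and let go.

**Last checks:** In the final pictures the lid lies flat on the box rim. The knob is where it should be for crank 0 with the pawl home, to about a pixel. The gripper is clear, and no outside force shows on it.

**Small disagreements:**
- While I put down the first canister, the upward force reached 27 N for a moment.
- At the end stop my axis estimate gave a crank angle of -0.02 rad. That fits a 1–2 mm error in where I placed the axis, because the pawl still dropped fully home.

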